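# Emboss a silver strip in the hand-cranked mill

## Robot

A 6-joint arm with a two-finger parallel gripper is mounted at the origin on a cart in front of the work surface, level with it; the furniture and walls round the work are solid. World frame = base frame: x ahead of the robot, y to its left, z up, the work surface at z = 0. Lengths are in mm, angles in degrees, forces in N, time in s.
With the tool pointing down it reaches from about 350 to 975 mm from the base axis. Payload 17.4 kg.
Tool frame: the origin (TCP) lies between the finger pads; the fingertips stand 25 mm ahead of it and the grasp point (between the pads) lies 6 mm ahead of it; x points along the fingers, z is the direction in which the jaws open and shut, and the axes are right-handed (so a half turn about x gives the same grasp; the last joint's range is limited). The gripper opens to 85 mm and grips with 20 to 120 N. Pads are 22 mm wide; open, the fingers measure 114 mm over their backs; the gripper's body (76 mm by 85 mm) begins 54 mm behind the grasp point. The pads swing forward as they close: fully open they stand 13 mm farther back than shut.
Start: joints at [63.839, 6.646, 82.598, -0, 90.757, -2.166], TCP at [274.507, 616.667, 256.303] pointing down, gripper open.
Joint ranges: [-162.19, 162.19], [-47.58, 125.68], [4.15, 143.07], [-65.23, 245.23], [0.69, 171.88], [-170.13, 170.13]. Speed limits (degrees/s): [108.29, 108.29, 127.2, 180, 180, 180].

## Interface

Orientations are given as a 3x3 rotation matrix whose columns are the frame's x, y, z axes.
In Python, from workcell import ctrl gives the robot as it stands.
- The arm moves only by the shell command python3 -m creep 'ROWS' [OPENING] [FORCE]. ROWS is JSON, one flat list of numbers, 6 for each row, row after row: the shift along the tool's x, y, z in mm, then the turn, a rotation vector about the tool's x, y, z in degrees. In form: [tx, ty, tz, wx, wy, wz, tx, ty, tz, wx, wy, wz, ...]. A call has exactly 8 rows; each row is the pose to reach, as a shift and turn from the pose commanded when the call began, along the tool's axes at that moment; what a row does not reach only later rows make up. A row lasts 1/8 s, in which the tool goes at most 62.5 mm and 10.7 degrees, less where a joint would pass 70% of its speed; a pose out of reach is approached as far as the arm can. A call with a gripper value outside its range is refused whole. OPENING is the opening, from 0 (shut) to 1 (fully open), set as the call begins (- or left out, the last holds). The fingers move at their own pace and stop on an object; FORCE is the grip in N (left out, the last holds). Time passes only in rows, so rows that repeat a pose let the fingers close, or fill a call up. It gives the time, the measured TCP pose, the force and the opening at its end, in the units of the state.
- ctrl.get_obs(): the state, without advancing time (a new reading comes with each control period).
- ctrl.snapshot(name): name is "scene" or "top" or "wrist"; returns the picture (480x640x3 uint8, blue, green, red); there is no depth.
- ctrl.calibration(name): a dict with "fx", "fy", "cx", "cy" (pixels), "world_from_camera" (4x4, takes a point from camera to world coordinates). Camera axes: x right, y down, z forward; pixel columns grow to the right and rows downward; lengths in mm; the calibration is good to about 2 mm. A picture is of the moment at which its call begins: read the wrist's pose just before it. calibration takes no time and is no camera call; for the wrist camera it gives the pose at the moment of the call.
- ctrl.sign_off(): hands the job in, once; it reports no verdict.
The state is a dict: "t": time; "q": joint angles; "qd": joint speeds; "joint_efforts": joint torques, N m; "ee_pos": TCP position; "tcp_rot": TCP orientation; "ft_force": force on the tool from outside, world axes, zero at the start; "moment": the same for the moment, N m; "opening": opening from 0.0 (shut) to 1.0 (fully open).
Only numpy, scipy, OpenCV 4.12 (cv2) and the standard library are available. Lean on these libraries where they do the work, as an engineer would, in place of code of your own. Each camera call takes 0.05 s, during which the arm holds its last target.

## Task

Lay the silver strip flat in the sled of the green mill, between the brass corners, then turn the crank clockwise (seen from above) through its heavy spot in each turn until the sled is home at the red end stop, and let go. Keep the roller steady, never faster than 0.4 of a turn a second even where the load lets go, never kicking back, and never force the springy crank. Leave the jar, spool, can and cork where they stand.

Things in the scene. Friction and masses are not known exactly. Their poses are not given: they have to be found in the camera images.
- mill: Green embossing mill, fixed. Origin: on the bench under the crank's axis; its z up, y along the bed, x across. Bed 94 mm wide, from y = -160 to +212. Above its middle a bridge 118 x 58 mm (x, y), top at 112, with a round gear case of radius 41, top at 132, and the crank on it. The sled is loaded at the +y side and runs to -y, under the roller, to the red end stop.
- sled_seat (a point): Centre of the sled's flat upper face (66 mm wide, 32 mm above the bench), where the strip's underside centre belongs; axes as the mill's; at the start 109 to 122 mm from the crank's axis towards +y. Brass lugs 5 mm high at the four corners bound a place of 40 x 132 mm (x, y); along the middle 100 mm the sides are open for fingers, all beside the face lies lower.
- strip: Loose flat silver strip, 34 x 125 x 5 mm, 30 to 60 g, lying on the bench left of the mill. Origin: centre of its underside; its y axis runs along its length, x across its 34 mm width, z up. Either end may lead.
- handle_grip (a point): Point on the axis of the crank's upright wooden knob, 30 mm above the knob's foot and 16 mm below its top, 181 mm above the bench. The knob is 22 mm thick and 46 mm high, free all round, and spins on its pin, so the hand need not turn with it. The crank arm lies below it (top at 150 mm).
- crank_axis (a point): Point on the vertical axis of crank and spindle, at the height of handle_grip; the knob's axis circles it at 55 mm radius.
- spindle (a joint): Angle of the spindle that drives roller and sled (17 mm a rad), clockwise from above; 0 points to the mill's -y, starts -0.2 to 0.6, hard stop 11.4 (sled at red stop). Easy (1 to 3 N at the knob) but for a heavy spot each turn, centred somewhere in 2.5 to 3.8, and 6.28 later: load rises over about 0.6 rad to 9 to 13 N, then flips to 3 to 6 N of push forward, ending 0.6 rad on.
- crank (a joint): Angle by which the crank arm leads the spindle, 0 unloaded: a torsion spring of 1.65 Nm/rad (30 N at the knob per rad) joins them, so the arm stands at spindle + crank. It is barely stiffer than the heavy spot's falling side: as the load lets go, the spindle turns several times as fast as the hand. Past 0.6 rad (18 N) is forced. Let go in the heavy spot, the spindle flies off.
- jar: Bystander: small jar with a green cap, 45 mm across, 46 mm high, behind the mill.
- spool: Bystander: white spool, 42 mm across, 22 mm high, behind the mill.
- can: Bystander: black can with a grey cap, 33 mm across, 54 mm high, behind the mill.
- cork: Bystander: cork bung, 41 mm across, 26 mm high, in front of the mill.
Things that resemble listed ones, but are neither listed nor needed, are in the scene too. What is shaped like the strip but orange is not meant.

How it is judged:
By the outcome, as a careful person would: the job done as asked, in the order asked, and still so for the second after the job is handed in, with the robot touching nothing.
It also fails if it takes over 72 s, if anything falls off the work surface, if the arm or the gripper's body presses on something with over 40 N, if the wrist force passes 120 N, or if a joint passes its speed limit or range.

## Working session

There is one attempt and no reset: what is moved stays moved. The work goes in short steps, Python scripts to look and compute and a shell command to move; the robot and the scene stay as the last step left them, time stands still between calls to the robot, and variables do not carry over. Pictures are saved under pics/ and viewed, and the job is handed in when it is done.

```bash
ls; mkdir -p pics; python3 - <<'E'
from workcell import ctrl
import cv2
o=ctrl.get_obs();print(o)
for n in ["scene","top","wrist"]:
    c=ctrl.calibration(n);print(n,c)
    cv2.imwrite(f"pics/{n}0.png",ctrl.snapshot(n))
E
```

```text
pics
{'t': 0.0, 'q': array([ 6.38393434e+01,  6.67364761e+00,  8.26352168e+01, -1.22912829e-03,
        9.07575884e+01, -2.16509566e+00]), 'qd': array([-0.03317077,  0.05786411,  0.06137059,  0.0347902 , -0.01166116,
       -0.02419878]), 'joint_efforts': array([ 3.13375436e-03, -7.31930351e+01, -6.32523179e+01,  1.86726784e-04,
        5.75952174e-03,  1.18312306e-05]), 'ee_pos': array([274.43264948, 616.51360956, 255.57351161]), 'tcp_rot': array([[-4.92099234e-04, -9.13576851e-01,  4.06665826e-01],
       [-1.05046632e-03,  4.06666124e-01,  9.13576248e-01],
       [-9.99999327e-01,  2.23814191e-05, -1.15980180e-03]]), 'ft_force': array([0.84665424, 0.06374257, 0.97213528]), 'moment': array([0.03299856, 0.05077129, 0.02761659]), 'opening': 0.9991435370311457}
scene {'fx': 482.2905724927513, 'fy': 482.2905724927513, 'cx': 321.42445471826113, 'cy': 245.96637859768424, 'world_from_camera': array([[ 9.63696602e-01, -1.37445252e-01,  2.28905356e-01,
         2.80934922e+02],
       [-2.66307323e-01, -4.33099148e-01,  8.61107158e-01,
        -8.63164603e+02],
       [-1.92163761e-02, -8.9
[... 381 characters left out ...]
1.53609821e-02,  2.01387261e-02,
         8.56007247e+01],
       [-2.18012374e-02, -1.17109060e-01, -9.92879738e-01,
         1.35957270e+03],
       [ 0.00000000e+00,  0.00000000e+00,  0.00000000e+00,
         1.00000000e+00]])}
wrist {'fx': 415.9555695420342, 'fy': 415.9555695420342, 'cx': 314.7642201912567, 'cy': 246.8190166897089, 'world_from_camera': array([[ 4.06166856e-01,  8.75908892e-01,  2.60407563e-01,
         2.07556328e+02],
       [ 9.13798417e-01, -3.89023206e-01, -1.16762144e-01,
         6.46015947e+02],
       [-9.68414923e-04,  2.85384932e-01, -9.58412491e-01,
         3.73417791e+02],
       [ 0.00000000e+00,  0.00000000e+00,  0.00000000e+00,
         1.00000000e+00]])}
```

View pics/scene0.png

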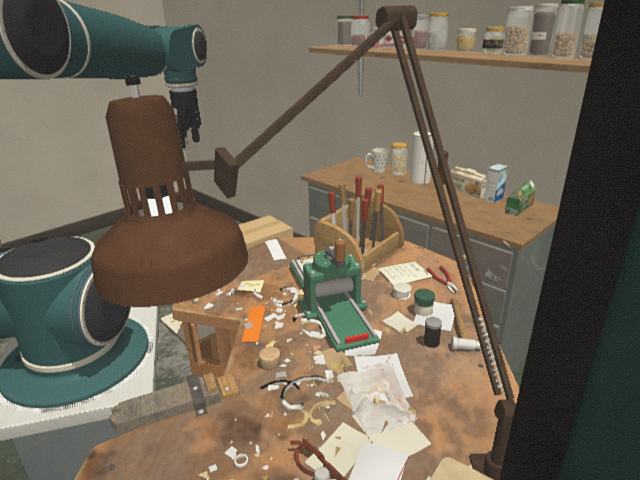

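View pics/top0.png

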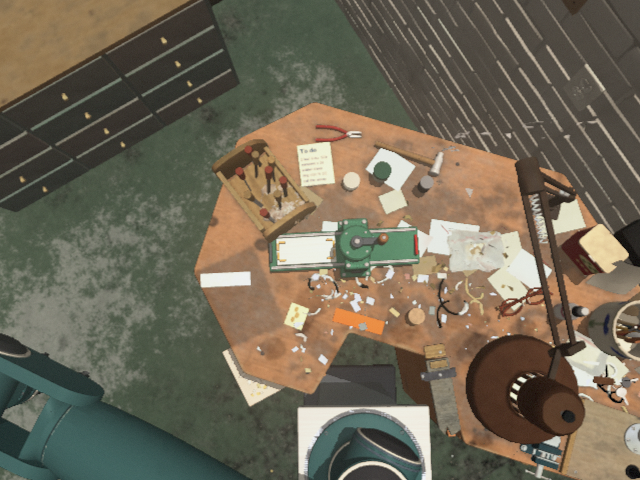

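View pics/wrist0.png

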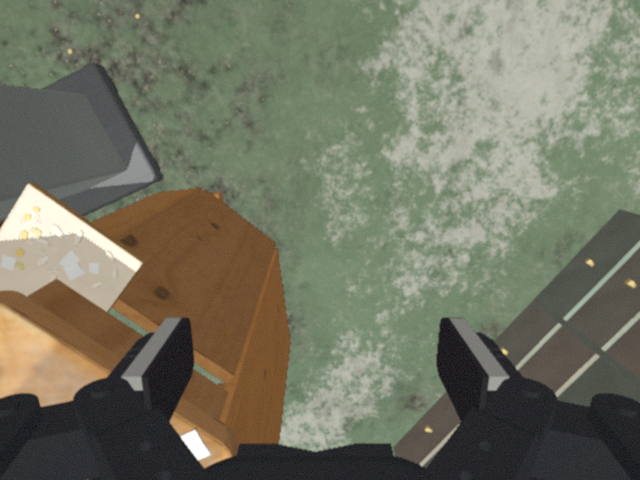

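The scene view shows the mill at about (335,300). In the top view the strip is at (225,279), the sled's white face at (305,250), the knob at (383,239) and the crank's axis at about (357,241). Next I'll enlarge these and measure.

```bash
cat > h.py <<'E'
from workcell import ctrl
import numpy as np, cv2
def ray(c,u,v,z):
    T=c["world_from_camera"]; d=T[:3,:3]@np.array([(u-c["cx"])/c["fx"],(v-c["cy"])/c["fy"],1.]); o=T[:3,3]
    return o+d*(z-o[2])/d[2]
def proj(c,p):
    T=c["world_from_camera"]; q=T[:3,:3].T@(np.asarray(p,float)-T[:3,3]); return np.array([c["fx"]*q[0]/q[2]+c["cx"],c["fy"]*q[1]/q[2]+c["cy"]])
def rect(mask,seed):
    n,l,s,_=cv2.connectedComponentsWithStats(mask.astype(np.uint8))
    k=l[seed[1],seed[0]]; m=(l==k).astype(np.uint8)
    return s[k],m
E
python3 - <<'E'
from h import *
im=cv2.imread("pics/top0.png"); 
cv2.imwrite("pics/topz.png",cv2.resize(im[200:310,190:430],None,fx=3.3,fy=3.3,interpolation=cv2.INTER_CUBIC))
c=ctrl.calibration("top")
hsv=cv2.cvtColor(im,cv2.COLOR_BGR2HSV)
m=(hsv[...,1]<60)&(hsv[...,2]>150)
s,mm=rect(m,(225,279));print(s)
cs,_=cv2.findContours(mm,0,2)
b=cv2.boxPoints(cv2.minAreaRect(cs[0]));print(b)
P=np.array([ray(c,u,v,5) for u,v in b]);print(P.round(1),P.mean(0))
M=cv2.moments(mm,True);print(ray(c,M['m10']/M['m00'],M['m01']/M['m00'],5))
s,mm=rect(m,(305,250));print(s)
cs,_=cv2.findContours(mm,0,2);b=cv2.boxPoints(cv2.minAreaRect(cs[0]));print(b)
P=np.array([ray(c,u,v,32) for u,v in b]);print(P.round(1))
for n,u,v,z in [("knob",383,239,197),("axis",357,241,150),("bedL",270,250,25),("bedR",418,245,25)]: print(n,ray(c,u,v,z).round(1))
E
```

```text
[200 271  51  17 740]
[[199.42075 273.12582]
 [249.98337 270.65933]
 [250.6896  285.13705]
 [200.12698 287.60355]]
[[478.5 401.1   5. ]
 [482.9 274.1   5. ]
 [446.7 272.3   5. ]
 [442.3 398.9   5. ]] [462.57042922 336.6305648    5.        ]
[462.65714891 336.43576747   5.        ]
[ 271  221   67   48 1884]
[[269.6638  222.5687 ]
 [336.95853 220.58945]
 [338.30338 266.3146 ]
 [271.00864 268.29385]]
[[599.3 221.6  32. ]
 [601.5  55.1  32. ]
 [488.3  53.9  32. ]
 [485.8 218.7  32. ]]
knob [532.  -39.3 197. ]
axis [534.6  13.8 150. ]
bedL [531.8 221.8  25. ]
bedR [ 538.6 -143.3   25. ]
```

View pics/topz.png

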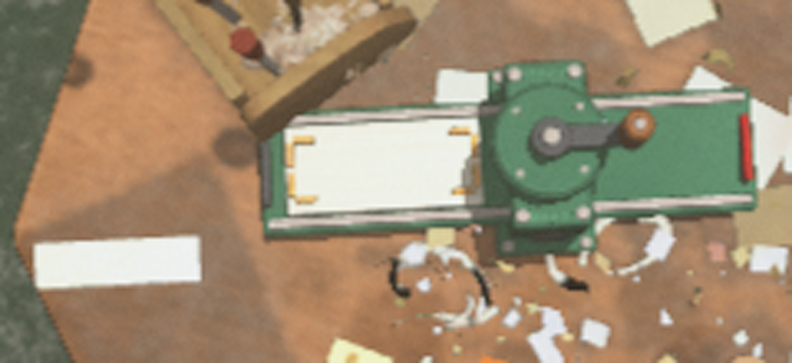

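```bash
cat >> h.py <<'E'
from scipy.spatial.transform import Rotation as Ro
def plan(p,psi,p0=None):
    "shift+rotvec in present tool axes to TCP p, jaw axis at yaw psi (deg), tool down"
    o=ctrl.get_obs(); R=o["tcp_rot"]; a=np.radians(psi)
    Rt=np.array([[0,-np.sin(a),np.cos(a)],[0,np.cos(a),np.sin(a)],[-1,0,0]])
    p0=o["ee_pos"] if p0 is None else np.array(p0)
    return (R.T@(np.array(p)-p0)).round(1), np.degrees(Ro.from_matrix(R.T@Rt).as_rotvec()).round(2)
E
python3 - <<'E'
from h import *
print(plan([495,300,300],1,[274.5,616.7,256.3]))
E
```

```text
(array([ -43.5, -330.2, -199.7]), array([ 6.501e+01, -4.000e-02,  3.000e-02]))
```

```bash
python3 -m creep '[-10,-45,-27,9,0,0, -20,-92,-56,18,0,0, -26,-140,-85,28,0,0, -32,-188,-114,37,0,0, -38,-236,-143,46.5,0,0, -43.5,-284,-172,56,0,0, -43.5,-330,-200,65,0,0, -43.5,-330,-200,65,0,0]' 0.5 30
python3 - <<'E'
from h import *
c=ctrl.calibration("wrist");im=ctrl.snapshot("wrist");cv2.imwrite("pics/w1.png",im)
o=ctrl.get_obs();print(o["t"],o["ee_pos"],o["tcp_rot"].round(3).tolist(),o["opening"],o["q"].round(1))
np.save("cw1.npy",c["world_from_camera"])
E
```

```text
t: 1.15
ee_pos: [496.2, 297.2, 299.6]
tcp_rot: [[-0.0, -0.012, 1.0], [-0.001, 1.0, 0.012], [-1.0, -0.001, -0.0]]
ft_force: [-1.1, 0.4, 0.4]
opening: 0.497
1.2 [495.2965379  298.56343886 299.57298033] [[-0.0, -0.015, 1.0], [-0.0, 1.0, 0.015], [-1.0, -0.0, -0.0]] 0.49785029944040715 [28.6 -5.9 91.2  0.  94.7 27.7]
```

View pics/w1.png

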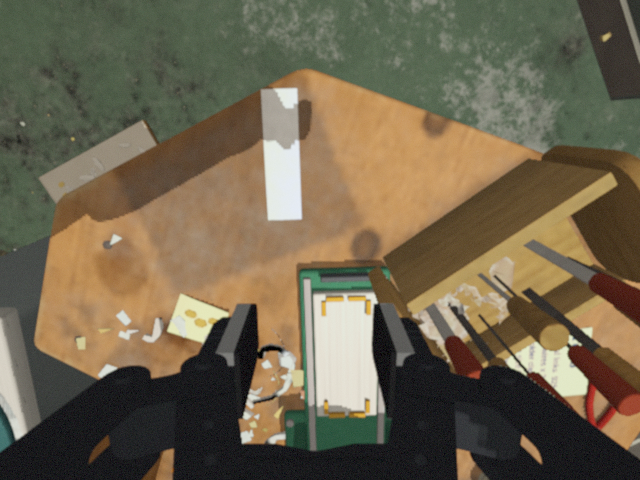

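```bash
python3 - <<'E'
from h import *
c=ctrl.calibration("wrist");T=np.load("cw1.npy");c["world_from_camera"]=T;t=ctrl.calibration("top")
for n,u,v,z in [("rackbot",385,262,0),("racktop",410,305,100),("rackbotR",530,160,0),("racktopR",615,180,100)]: print(n,ray(c,u,v,z).round(1))
for n,u,v in [("r1",269,239),("r2",321,205),("r3",217,152),("r4",262,140)]: print(n,[ray(t,u,v,z).round(0)[:2] for z in (0,50,100)])
im=cv2.imread("pics/w1.png");hsv=cv2.cvtColor(im,cv2.COLOR_BGR2HSV)
m=(hsv[...,1]<60)&(hsv[...,2]>150)
s,mm=rect(m,(280,180));print(s)
cs,_=cv2.findContours(mm,0,2);b=cv2.boxPoints(cv2.minAreaRect(cs[0]));print(b)
br=(hsv[...,0]>14)&(hsv[...,0]<28)&(hsv[...,1]>140)&(hsv[...,2]>140)
n,l,st,ce=cv2.connectedComponentsWithStats(br.astype(np.uint8))
for i in range(1,n):
    x,y,w,h,a=st[i]
    if a>15 and 300<x<400 and y>280: print(st[i],ce[i])
cv2.imwrite("pics/w1z.png",cv2.resize(im[250:450,270:470],None,fx=3,fy=3,interpolation=cv2.INTER_CUBIC))
E
```

```text
rackbot [570.7 229.3   0. ]
racktop [575.6 225.5 100. ]
rackbotR [707.2 337.    0. ]
racktopR [723.2 330.8 100. ]
r1 [array([563., 227.]), array([556., 222.]), array([549., 216.])]
r2 [array([648.,  94.]), array([638.,  94.]), array([628.,  94.])]
r3 [array([791., 360.]), array([776., 350.]), array([761., 340.])]
r4 [array([821., 244.]), array([805., 238.]), array([788., 232.])]
[ 261   87   42  134 4777]
[[260.76245  88.11166]
 [297.7185   86.8373 ]
 [302.3064  219.88599]
 [265.35034 221.16034]]
[327 297  16   4  63] [334.38095238 298.47619048]
[349 297  21  17 100] [362.2  302.41]
[322 302   3  13  37] [323.05405405 307.7027027 ]
[366 401   3  11  33] [367. 406.]
[324 402   4  12  32] [325.84375 407.15625]
[350 413  15   5  54] [358.51851852 414.83333333]
[330 415  14   2  26] [336.15384615 415.46153846]
```

View pics/w1z.png

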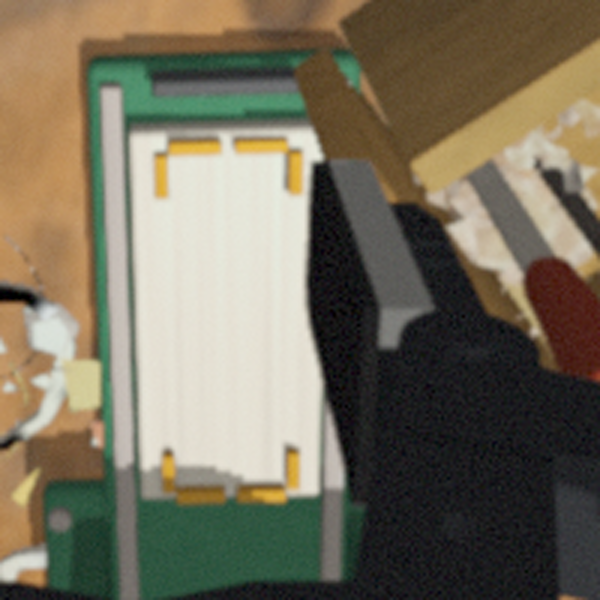

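```bash
python3 - <<'E'
from h import *
c=ctrl.calibration("wrist");T=np.load("cw1.npy");c["world_from_camera"]=T;t=ctrl.calibration("top")
b=[(260.8,88.1),(297.7,86.8),(302.3,219.9),(265.4,221.2)]
P=np.array([ray(c,u,v,5) for u,v in b]);print(P.round(1),P.mean(0))
def zz(u,v): return (270+u/3-.3,250+v/3-.3)
L=[zz(155,138),zz(302,138),zz(299,502),zz(163,502)]
P=np.array([ray(c,u,v,36) for u,v in L]);print("lugs w",P.round(1),P.mean(0))
d=(P[0]+P[1]-P[2]-P[3]);print("yaw",np.degrees(np.arctan2(-d[0],d[1])))
def tz(u,v): return (190+u/3.3-.35,200+v/3.3-.35)
L=[tz(287,137),tz(288,203),tz(478,193),tz(474,128)]
P=np.array([ray(t,u,v,37) for u,v in L]);print("lugs t",P.round(1),P.mean(0))
print("knob",ray(t,*tz(638,128),197),"hub",ray(t,*tz(551,137),152))
B=[tz(263,148),tz(268,238),tz(757,207),tz(748,90)]
for q in B: print(ray(t,*q,25).round(1))
E
```

```text
[[444.2 399.8   5. ]
 [478.4 401.4   5. ]
 [483.2 275.    5. ]
 [445.7 273.2   5. ]] [462.87089441 337.34258215   5.        ]
lugs w [[503.2 205.4  36. ]
 [551.8 206.   36. ]
 [557.9  63.   36. ]
 [508.5  62.4  36. ]] [530.38696671 134.19126621  36.        ]
yaw 2.2898132725604374
lugs t [[552.  204.2  37. ]
 [502.7 203.7  37. ]
 [508.   62.9  37. ]
 [556.5  65.   37. ]] [529.79669989 133.93502993  37.        ]
knob [533.23538433 -39.28124145 197.        ] hub [534.03162423  14.80792618 152.        ]
[545.5 223.3  25. ]
[477.8 219.8  25. ]
[ 495.6 -144.3   25. ]
[ 583.6 -140.7   25. ]
```

```bash
python3 - <<'E'
from h import *
o=ctrl.get_obs();print(o["ee_pos"])
print(plan([463.3,322,60],2))
print(plan([463.3,322,26],2))
E
```

```text
[495.2965379  298.56343886 299.57298033]
(array([239.6,  24. , -31.5]), array([-1.12, -0.02,  0.01]))
(array([273.6,  24. , -31.5]), array([-1.12, -0.02,  0.01]))
```

```bash
python3 -m creep '[45,6,-8,-1,0,0, 95,12,-16,-1,0,0, 145,18,-24,-1,0,0, 190,22.5,-31.3,-1,0,0, 225,22.5,-31.3,-1,0,0, 250,22.5,-31.3,-1,0,0, 266,22.5,-31.3,-1,0,0, 273,22.5,-31.3,-1,0,0]' 0.55 30
python3 - <<'E'
from h import *
cv2.imwrite("pics/w2.png",ctrl.snapshot("wrist"))
o=ctrl.get_obs();print(o["t"],o["ee_pos"],o["tcp_rot"].round(3).tolist(),o["opening"],o["ft_force"])
E
```

```text
t: 2.2
ee_pos: [462.5, 322.1, 26.2]
tcp_rot: [[-0.001, -0.036, 0.999], [-0.0, 0.999, 0.036], [-1.0, -0.0, -0.001]]
ft_force: [0.7, 0.2, 0.2]
opening: 0.547
2.25 [462.57480657 321.96084674  25.9450248 ] [[-0.001, -0.036, 0.999], [-0.0, 0.999, 0.036], [-1.0, -0.0, -0.001]] 0.5553480294008307 [-0.02818804 -0.47870889 -0.62858091]
```

View pics/w2.png

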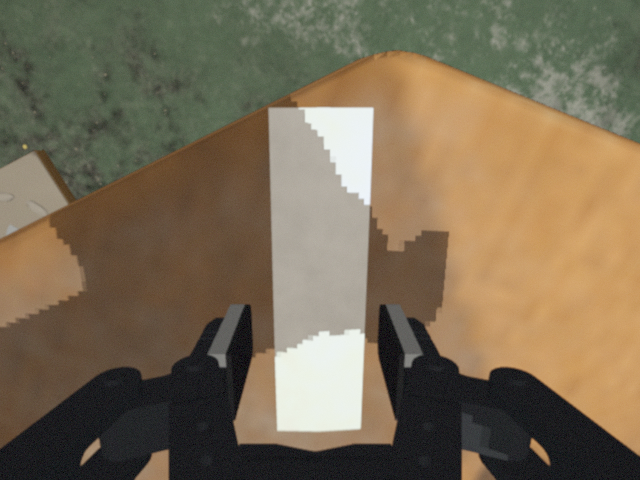

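```bash
python3 -m creep '[1,0,0,0,0,0, 2,0,0,0,0,0, 2,0,0,0,0,0, 2,0,0,0,0,0, 2,0,0,0,0,0, 2,0,0,0,0,0, 2,0,0,0,0,0, 2,0,0,0,0,0]' 0.3 30
python3 - <<'E'
from h import *
cv2.imwrite("pics/w3.png",ctrl.snapshot("wrist"))
o=ctrl.get_obs();print(o["t"],o["ee_pos"],o["opening"],o["ft_force"])
E
```

```text
t: 3.25
ee_pos: [463.9, 322.5, 27.5]
tcp_rot: [[0.003, -0.035, 0.999], [0.002, 0.999, 0.035], [-1.0, 0.002, 0.003]]
ft_force: [-4.4, -2.1, 15.9]
opening: 0.307
3.3 [463.92992085 322.47754469  27.48290685] 0.30499223888060617 [-5.21071838 -0.85226688 15.65331178]
```

View pics/w3.png

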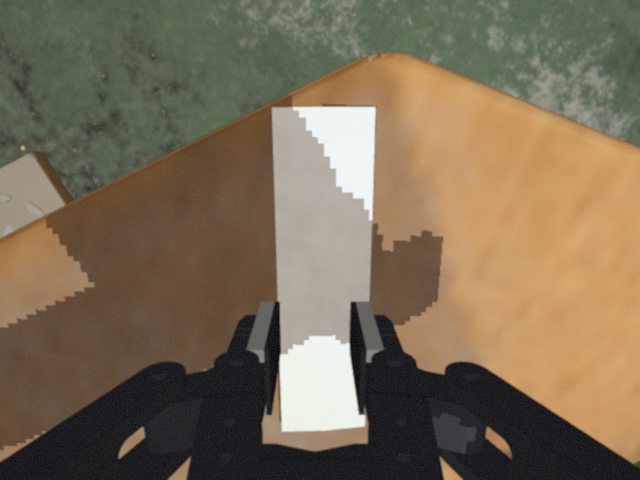

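```bash
python3 -m creep '[-4,0,0,0,0,0, -6,0,0,0,0,0, -6,0,0,0,0,0, -5,0,0,0,0,0, -3,0,0,0,0,0, 0,0,0,0,0,0, 1.5,0,0,0,0,0, 1.5,0,0,0,0,0]' 0.56 30
python3 -m creep '[0,0,0,0,0,0, 0,0,0,0,0,0, 0,0,0,0,0,0, 0,0,0,0,0,0, 0,0,0,0,0,0, 0,0,0,0,0,0, 0,0,0,0,0,0, 0,0,0,0,0,0]' 0.25 30
python3 - <<'E'
from h import *
cv2.imwrite("pics/w4.png",ctrl.snapshot("wrist"))
o=ctrl.get_obs();print(o["t"],o["ee_pos"],o["opening"],o["ft_force"])
E
```

```text
t: 4.3
ee_pos: [462.9, 321.6, 23.1]
tcp_rot: [[-0.0, -0.035, 0.999], [-0.0, 0.999, 0.035], [-1.0, -0.0, -0.0]]
ft_force: [-0.5, -0.3, 0.1]
opening: 0.561
t: 5.3
ee_pos: [463.5, 322.1, 24.4]
tcp_rot: [[0.001, -0.035, 0.999], [0.001, 0.999, 0.035], [-1.0, 0.001, 0.001]]
ft_force: [-2.0, 0.6, 8.0]
opening: 0.377
5.35 [463.51041051 322.09464427  24.42327292] 0.37423175178393037 [-1.06082463 -0.23055749  8.66943387]
```

View pics/w4.png

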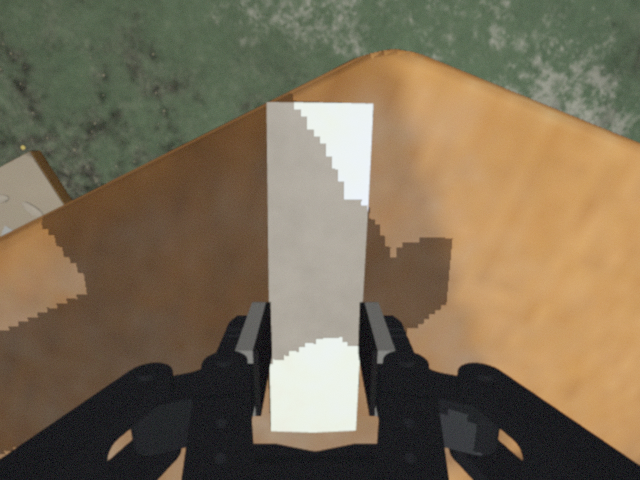

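```bash
python3 -m creep '[-2,0,0,0,0,0, -6,0,0,0,0,0, -15,0,0,0,0,0, -30,0,0,0,0,0, -55,0,0,0,0,0, -80,0,0,0,0,0, -100,0,0,0,0,0, -110,0,0,0,0,0]'
python3 - <<'E'
from h import *
cv2.imwrite("pics/w5.png",ctrl.snapshot("wrist"))
o=ctrl.get_obs();print(o["t"],o["ee_pos"],o["opening"],o["ft_force"])
im=ctrl.snapshot("scene");c=ctrl.calibration("scene");u,v=proj(c,o["ee_pos"]).astype(int);print(u,v)
cv2.imwrite("pics/s5.png",cv2.resize(im[max(0,v-70):v+70,max(0,u-80):u+80],None,fx=4,fy=4,interpolation=cv2.INTER_CUBIC))
E
```

```text
t: 6.35
ee_pos: [463.2, 321.8, 134.9]
tcp_rot: [[0.001, -0.035, 0.999], [0.001, 0.999, 0.035], [-1.0, 0.001, 0.001]]
ft_force: [0.3, 0.4, -0.7]
opening: 0.379
6.4 [463.38962735 321.96100088 135.52850688] 0.37753032920736473 [-0.33194556  0.2111844   0.77957416]
272 206
```

View pics/w5.png

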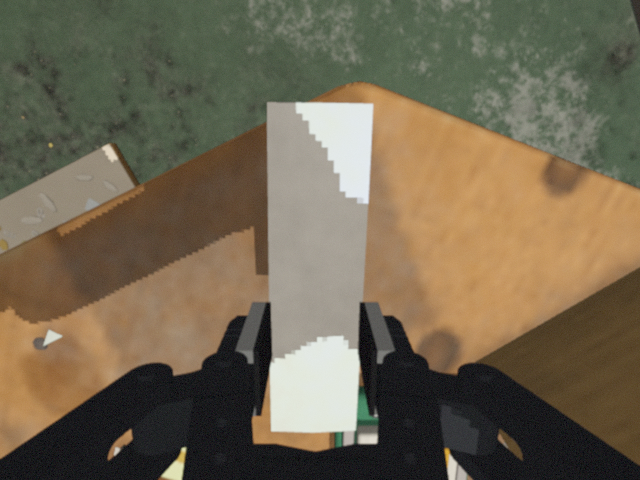

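View pics/s5.png

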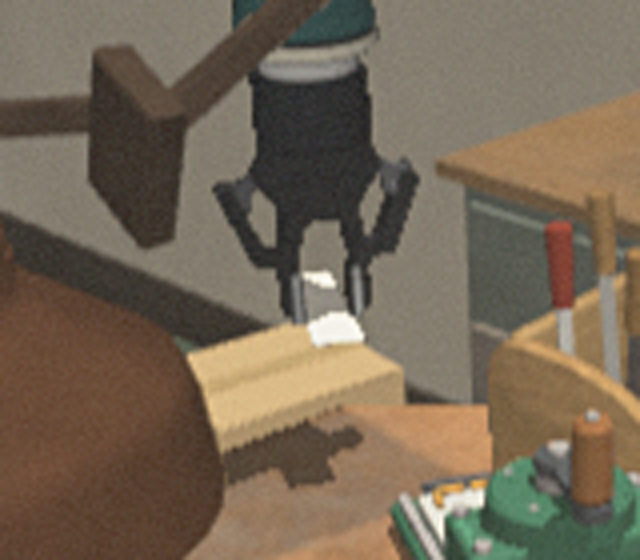

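```bash
python3 - <<'E'
from h import *
c=ctrl.calibration("wrist");o=ctrl.get_obs();print(o["ee_pos"])
z=o["ee_pos"][2]-19.4
for zz in (z,z-3,z+3):
    P=np.array([ray(c,u,v,zz) for u,v in [(267,102),(373,102),(357,431.5),(271,432)]]);print(P.round(1).tolist(),P.mean(0).round(1),np.linalg.norm(P[0]-P[3]),np.linalg.norm(P[0]-P[1]),np.linalg.norm(P[2]-P[3]))
R=o["tcp_rot"];P=np.array([ray(c,u,v,z) for u,v in [(267,102),(373,102),(357,431.5),(271,432)]]);print((R.T@(P.mean(0)-o["ee_pos"])).round(1))
d=P[0]+P[1]-P[2]-P[3];print(np.degrees(np.arctan2(-d[0],d[1])))
E
```

```text
[463.23685779 321.85834113 134.33461375]
[[445.1, 400.1, 114.9], [478.1, 401.3, 114.9], [481.1, 277.7, 114.9], [447.0, 276.3, 114.9]] [462.8 338.9 114.9] 123.7884128097236 33.067327370920985 34.11342583806633
[[444.8, 400.2, 111.9], [478.5, 401.4, 111.9], [481.6, 275.2, 111.9], [446.7, 273.7, 111.9]] [462.9 337.6 111.9] 126.49415619134382 33.79010666949126 34.85907055626484
[[445.4, 400.0, 117.9], [477.7, 401.1, 117.9], [480.6, 280.3, 117.9], [447.3, 278.9, 117.9]] [462.8 340.1 117.9] 121.08266942810337 32.34454807235077 33.367781119867864
[19.4 17.   0.2]
1.1370401610480931
```

```bash
python3 - <<'E'
from h import *
c=ctrl.calibration("wrist");t=ctrl.calibration("top");c["world_from_camera"]=np.load("cw1.npy")
im=cv2.imread("pics/top0.png");cv2.imwrite("pics/rack.png",cv2.resize(im[130:260,200:340],None,fx=4.2,fy=4.2,interpolation=cv2.INTER_CUBIC))
for z in (60,100,130,160,190):
    print(z,"wrist red near",ray(c,475,375,z).round(0),ray(c,430,310,z).round(0),"rim",ray(c,372,270,z).round(0),"top red",ray(t,264,212,z).round(0), ray(t,270,240,z).round(0))
E
```

```text
60 wrist red near [656. 133.  60.] [605. 202.  60.] rim [548. 242.  60.] top red [621. 232.  60.] [552. 218.  60.]
100 wrist red near [638. 159. 100.] [593. 221. 100.] rim [542. 256. 100.] top red [613. 228. 100.] [547. 214. 100.]
130 wrist red near [624. 179. 130.] [583. 235. 130.] rim [538. 267. 130.] top red [608. 225. 130.] [543. 211. 130.]
160 wrist red near [611. 199. 160.] [574. 249. 160.] rim [533. 277. 160.] top red [602. 221. 160.] [539. 208. 160.]
190 wrist red near [597. 219. 190.] [565. 263. 190.] rim [529. 288. 190.] top red [597. 218. 190.] [535. 205. 190.]
```

View pics/rack.png

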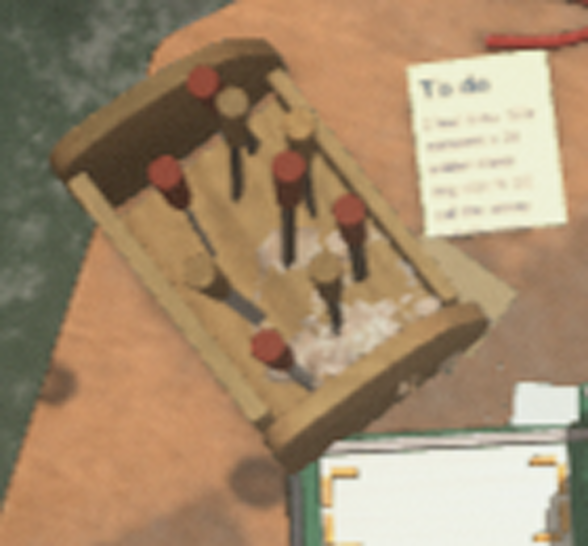

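```bash
python3 - <<'E'
from h import *
for p in ([495,200,155],[500,180,145],[530.5,118,110],[530.5,118,75]): print(plan(p,2,[463.4,322,135]))
E
```

```text
(array([ -20. , -123. ,   27.3]), array([ 0.  ,  0.07, -0.04]))
(array([ -10.1, -143.2,   31.6]), array([ 0.  ,  0.07, -0.04]))
(array([  24.9, -206.2,   59.9]), array([ 0.  ,  0.07, -0.04]))
(array([  59.9, -206.3,   59.9]), array([ 0.  ,  0.07, -0.04]))
```

```bash
python3 -m creep '[-8,-25,6,0,0,0, -16,-65,14,0,0,0, -20,-105,23,0,0,0, -16,-140,32,0,0,0, -5,-175,46,0,0,0, 15,-200,57,0,0,0, 35,-206,60,0,0,0, 50,-206,60,0,0,0]'
python3 - <<'E'
from h import *
cv2.imwrite("pics/w6.png",ctrl.snapshot("wrist"))
np.save("cw6.npy",ctrl.calibration("wrist")["world_from_camera"])
o=ctrl.get_obs();print(o["t"],o["ee_pos"],o["opening"],o["ft_force"])
E
```

```text
t: 7.45
ee_pos: [529.6, 118.0, 81.4]
tcp_rot: [[-0.002, -0.034, 0.999], [-0.0, 0.999, 0.034], [-1.0, -0.0, -0.002]]
ft_force: [-0.2, -0.4, -0.7]
opening: 0.379
7.5 [528.82454497 118.25462113  79.74631438] 0.3791809017363682 [-1.0175394  -0.51825626 -3.71490624]
```

View pics/w6.png

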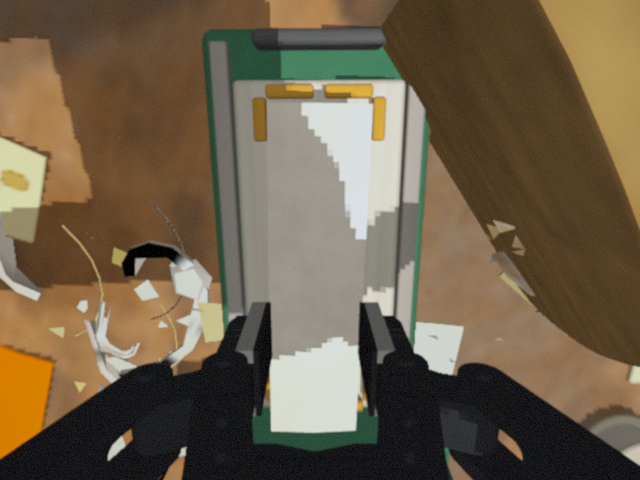

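```bash
python3 - <<'E'
from h import *
c=ctrl.calibration("wrist");o=ctrl.get_obs();print(o["ee_pos"]);c["world_from_camera"]=np.load("cw6.npy")
z=79.7-20.5
for n,u,v,zz in [("sTL",267,99,z-2),("sTR",371,99,z-2),("sBL",271,432,z),("sBR",357,431,z),("lugTL in",266,98,36.5),("lugTR in",373,98,36.5),("lugBL?",267,408,36.5),("lugBR",361,408,36.5)]: print(n,ray(c,u,v,zz).round(1))
E
```

```text
[528.82454497 118.25462113  79.74631438]
sTL [510.2 197.5  57.2]
sTR [543.3 198.6  57.2]
sBL [512.4  71.6  59.2]
sBR [546.8  73.4  59.2]
lugTL in [507.5 198.8  36.5]
lugTR in [546.5 200.2  36.5]
lugBL? [508.2  65.1  36.5]
lugBR [551.1  66.8  36.5]
```

```bash
python3 -m creep '[3,-1,-1,0,0,0, 7,-1.5,-1.2,0,0,0, 11,-1.5,-1.2,0,0,0, 15,-1.5,-1.2,0,0,0, 19,-1.5,-1.2,0,0,0, 22,-1.5,-1.2,0,0,0, 24,-1.5,-1.2,0,0,0, 25,-1.5,-1.2,0,0,0]'
python3 - <<'E'
from h import *
cv2.imwrite("pics/w7.png",ctrl.snapshot("wrist"))
np.save("cw7.npy",ctrl.calibration("wrist")["world_from_camera"])
o=ctrl.get_obs();print(o["t"],o["ee_pos"],o["opening"],o["ft_force"])
E
```

```text
t: 8.5
ee_pos: [529.1, 116.4, 58.3]
tcp_rot: [[0.0, -0.035, 0.999], [-0.0, 0.999, 0.035], [-1.0, -0.0, 0.0]]
ft_force: [0.8, 0.4, -0.4]
opening: 0.373
8.55 [529.07883914 116.40280664  58.25027037] 0.3774048682830284 [ 1.55012245 -0.58829234 -0.33642922]
```

View pics/w7.png

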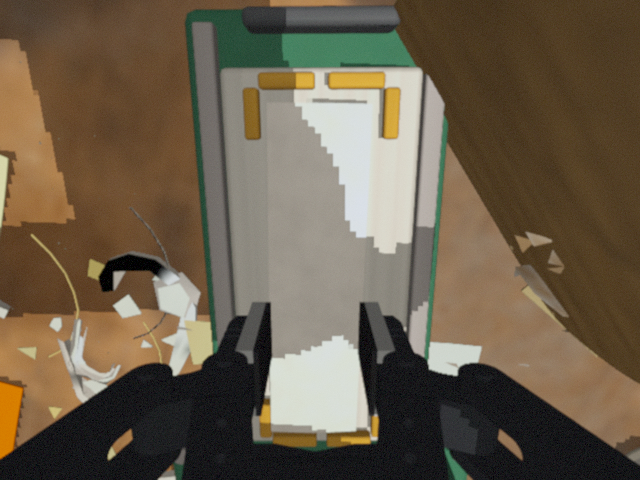

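```bash
python3 -m creep '[0,0.8,0.5,0,0,0, 0,1.5,1,0,0,0, 0,1.5,1,0,0,0, 0.5,1.5,1,0,0,0, 1,1.5,1,0,0,0, 1.5,1.5,1,0,0,0, 2,1.5,1,0,0,0, 2,1.5,1,0,0,0]'
python3 - <<'E'
from h import *
cv2.imwrite("pics/w8.png",ctrl.snapshot("wrist"))
o=ctrl.get_obs();print(o["t"],o["ee_pos"],o["opening"],o["ft_force"])
E
```

```text
t: 9.55
ee_pos: [530.0, 117.9, 56.5]
tcp_rot: [[0.0, -0.035, 0.999], [-0.0, 0.999, 0.035], [-1.0, -0.0, 0.0]]
ft_force: [-1.6, -0.1, 2.9]
opening: 0.377
9.6 [529.96195797 117.90010483  56.45166299] 0.3799511264371302 [-2.20698777 -0.51461107  2.37354613]
```

View pics/w8.png

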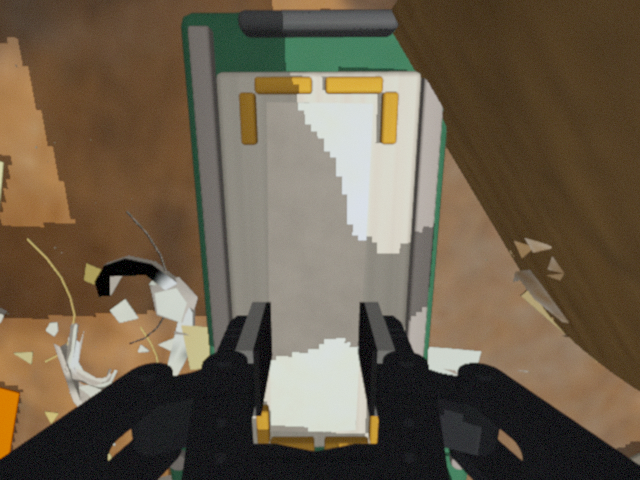

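```bash
python3 -m creep '[0,0,0,0,0,0, 0,0,0,0,0,0, -0.5,0,0,0,0,0, -1,0,0,0,0,0, -4,0,0,0,0,0, -20,0,0,0,0,0, -55,0,0,0,0,0, -100,0,0,0,0,0]' 0.52
python3 - <<'E'
from h import *
cv2.imwrite("pics/w9.png",ctrl.snapshot("wrist"))
o=ctrl.get_obs();print(o["t"],o["ee_pos"],o["opening"],o["ft_force"])
E
```

```text
t: 10.6
ee_pos: [529.6, 117.9, 157.9]
tcp_rot: [[-0.001, -0.035, 0.999], [-0.0, 0.999, 0.035], [-1.0, -0.0, -0.001]]
ft_force: [0.5, 0.0, -0.2]
opening: 0.52
10.65 [531.53519106 118.20413488 165.03210561] 0.5207779801090993 [1.06001311 0.95156145 7.90989146]
```

View pics/w9.png

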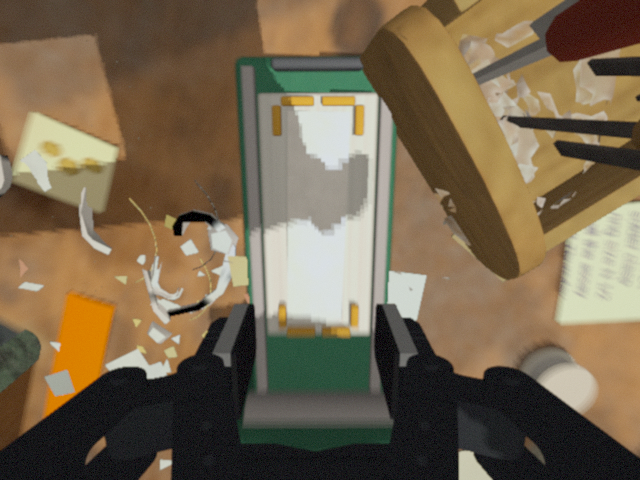

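```bash
python3 -m creep '[-30,-10,0,0,0,0, -60,-30,0,0,0,0, -85,-55,0,0,0,0, -100,-80,0,0,0,0, -108,-105,0,0,0,0, -112,-125,0,0,0,0, -112,-138,-1,0,0,0, -112,-138,-1,0,0,0]' 0.6
python3 - <<'E'
from h import *
np.save("cw10.npy",ctrl.calibration("wrist")["world_from_camera"])
cv2.imwrite("pics/w10.png",ctrl.snapshot("wrist"))
o=ctrl.get_obs();print(o["t"],o["ee_pos"],o["opening"],o["ft_force"],o["q"].round(1))
cv2.imwrite("pics/t10.png",ctrl.snapshot("top"))
E
```

```text
t: 11.65
ee_pos: [533.6, -20.5, 268.0]
tcp_rot: [[-0.0, -0.034, 0.999], [0.0, 0.999, 0.034], [-1.0, 0.0, -0.0]]
ft_force: [-0.8, -0.2, -1.1]
opening: 0.602
11.7 [533.64640969 -20.00395839 267.94716053] 0.5994135278055664 [0.30177462 1.20149026 0.59386191] [ -4.9 -11.2  98.9   0.   92.4  -6.9]
```

View pics/w10.png

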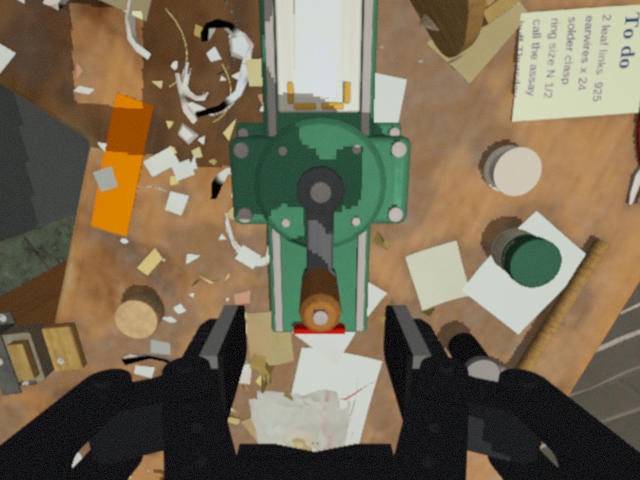

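```bash
python3 - <<'E'
from h import *
c=ctrl.calibration("wrist");c["world_from_camera"]=np.load("cw10.npy")
im=cv2.imread("pics/w10.png");hsv=cv2.cvtColor(im,cv2.COLOR_BGR2HSV)
cv2.imwrite("pics/w10z.png",cv2.resize(im[110:350,220:420],None,fx=2.5,fy=2.5,interpolation=cv2.INTER_CUBIC))
for n,u,v,z in [("knob",320,317,198),("hub155",320,191,155),("hub150",320,191,150),("gear",320,182.5,132)]: print(n,ray(c,u,v,z).round(1))
# bridge outer screws & red stop
for n,u,v,z in [("scrTL",241,148,112),("scrTR",399,149,112),("scrBL",243,214,112),("scrBR",396,214,112)]: print(n,ray(c,u,v,z).round(1))
E
```

```text
knob [536.4 -40.1 198. ]
hub155 [534.7  15.8 155. ]
hub150 [534.8  15.  150. ]
gear [534.9  17.3 132. ]
scrTL [483.8  34.9 112. ]
scrTR [585.1  37.8 112. ]
scrBL [484.4  -8.3 112. ]
scrBR [587.   -4.7 112. ]
```

View pics/w10z.png

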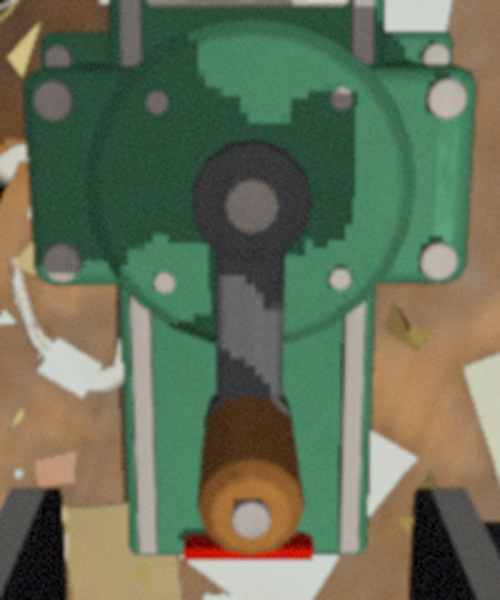

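```bash
python3 -m creep '[0,-8,1,0,0,0, 5,-16,2,0,0,0, 15,-20,2,0,0,0, 30,-20,2,0,0,0, 48,-20,2,0,0,0, 65,-20,2,0,0,0, 76,-20,2,0,0,0, 81,-20,2,0,0,0]' 0.55
python3 - <<'E'
from h import *
np.save("cw11.npy",ctrl.calibration("wrist")["world_from_camera"])
cv2.imwrite("pics/w11.png",ctrl.snapshot("wrist"))
o=ctrl.get_obs();print(o["t"],o["ee_pos"],o["opening"],o["ft_force"],o["q"].round(1))
E
```

```text
t: 12.75
ee_pos: [536.3, -39.9, 186.5]
tcp_rot: [[-0.001, -0.035, 0.999], [0.0, 0.999, 0.035], [-1.0, 0.0, -0.001]]
ft_force: [-0.1, -0.2, -0.0]
opening: 0.552
12.8 [536.31548367 -39.89124536 186.34646273] 0.5511075529258219 [-0.19465739 -0.06747625 -0.95859961] [ -7.   -9.  104.5  -0.   84.5  -9. ]
```

View pics/w11.png

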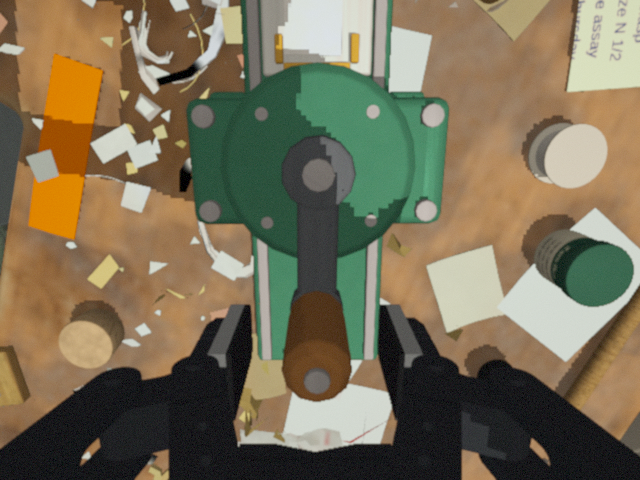

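```bash
python3 - <<'E'
from h import *
c=ctrl.calibration("wrist");c["world_from_camera"]=np.load("cw11.npy")
for n,u,v,z in [("knob",317,380,198),("hub155",318.5,174.5,155),("gear",318.5,161,132),("s1",202,116,112),("s2",433,115,112),("s3",209,211,112),("s4",426,210,112)]: print(n,ray(c,u,v,z).round(1))
E
python3 -m creep '[0,0,0,0,0,0, 0,0,0,0,0,0, 0,0,0,0,0,0, 0,0,0,0,0,0, 0,0,0,0,0,0, 0,0,0,0,0,0, 0,0,0,0,0,0, 0,0,0,0,0,0]' 0.15 50
```

```text
knob [536.5 -39.9 198. ]
hub155 [535.2  15.1 155. ]
gear [535.3  17.8 132. ]
s1 [483.4  33.8 112. ]
s2 [585.1  37.8 112. ]
s3 [484.9  -8.8 112. ]
s4 [586.8  -4.7 112. ]
t: 13.8
ee_pos: [536.6, -40.1, 187.7]
tcp_rot: [[0.001, -0.035, 0.999], [-0.0, 0.999, 0.035], [-1.0, -0.0, 0.001]]
ft_force: [-0.4, -2.0, 5.9]
opening: 0.24
```

```bash
cat >> h.py <<'E'
def rows(a0,A,r=55.):
    A=np.array(A,float); y=-r*(np.cos(A)-np.cos(a0)); z=-r*(np.sin(A)-np.sin(a0))
    print("to",A[-1].round(3),"["+", ".join("0,%g,%g,0,0,0"%(round(p,1),round(q,1)) for p,q in zip(y,z))+"]")
AX=np.array([535.1,15.0])
def st():
    o=ctrl.get_obs();R=o["tcp_rot"];p=o["ee_pos"];d=np.array([p[0]-AX[0],p[1]-AX[1],0])
    t=np.radians(2.0);zz=d[0]*np.cos(t)+d[1]*np.sin(t);yy=-d[0]*np.sin(t)+d[1]*np.cos(t)
    a=np.arctan2(-zz,-yy)%(2*np.pi); f=o["ft_force"]
    # tangent dir (CW): d/da of (y=-cos,z=-sin) = (sin, -cos)
    fz=f[0]*np.cos(t)+f[1]*np.sin(t);fy=-f[0]*np.sin(t)+f[1]*np.cos(t)
    Ft=-(np.sin(a)*fy-np.cos(a)*fz); Fr=(-np.cos(a)*fy-np.sin(a)*fz)
    print("t %.2f a %.3f r %.1f z %.1f load %.1f radial-out %.1f open %.3f"%(o["t"],a,np.hypot(yy,zz),p[2],Ft,Fr,o["opening"]),f.round(1))
E
python3 - <<'E'
from h import *
st()
a=np.cumsum([.02,.04,.06,.08,.1,.11,.12,.12])+.01;rows(.01,a)
b=a[-1]+np.cumsum([.12]*5+[.11,.09,.07]);rows(a[-1],b)
c=ctrl.calibration("wrist")
E
```

```text
t 13.80 a 0.007 r 55.1 z 187.7 load -0.4 radial-out 2.0 open 0.240 [-0.4 -2.   5.9]
to 0.66 [0,0,-1.1,0,0,0, 0,0.1,-3.3,0,0,0, 0,0.5,-6.6,0,0,0, 0,1.2,-10.9,0,0,0, 0,2.6,-16.2,0,0,0, 0,4.8,-21.9,0,0,0, 0,7.8,-27.7,0,0,0, 0,11.5,-33.2,0,0,0]
to 1.53 [0,4.3,-5,0,0,0, 0,9.3,-9.4,0,0,0, 0,14.7,-13.1,0,0,0, 0,20.5,-16.3,0,0,0, 0,26.6,-18.6,0,0,0, 0,32.5,-20.2,0,0,0, 0,37.4,-20.9,0,0,0, 0,41.2,-21.2,0,0,0]
```

```bash
python3 -m creep '[0,0,-1.1,0,0,0, 0,0.1,-3.3,0,0,0, 0,0.5,-6.6,0,0,0, 0,1.2,-10.9,0,0,0, 0,2.6,-16.2,0,0,0, 0,4.8,-21.9,0,0,0, 0,7.8,-27.7,0,0,0, 0,11.5,-33.2,0,0,0]' >/dev/null; python3 -c "from h import *;st()"
```

```text
t 14.80 a 0.661 r 55.0 z 187.7 load 1.8 radial-out -1.1 open 0.238 [ 2.1 -0.1  4.8]
```

Tracking is excellent: the radius is 55.0 mm and the load is light.

```bash
python3 -m creep '[0,4.3,-5,0,0,0, 0,9.3,-9.4,0,0,0, 0,14.7,-13.1,0,0,0, 0,20.5,-16.3,0,0,0, 0,26.6,-18.6,0,0,0, 0,32.5,-20.2,0,0,0, 0,37.4,-20.9,0,0,0, 0,41.2,-21.2,0,0,0]' >/dev/null; python3 - <<'E'
from h import *
st()
a=1.53+np.cumsum([.06]*4+[.055]*4);rows(1.53,a)
b=a[-1]+np.cumsum([.05]*8);rows(a[-1],b)
E
```

```text
t 15.80 a 1.534 r 54.9 z 187.7 load 1.8 radial-out -1.5 open 0.238 [ 1.7 -1.7  5.5]
to 1.99 [0,3.3,-0,0,0,0, 0,6.6,0.1,0,0,0, 0,9.9,0.5,0,0,0, 0,13.1,1,0,0,0, 0,16.1,1.7,0,0,0, 0,19,2.6,0,0,0, 0,21.8,3.6,0,0,0, 0,24.6,4.7,0,0,0]
to 2.39 [0,2.5,1.2,0,0,0, 0,4.9,2.5,0,0,0, 0,7.3,3.9,0,0,0, 0,9.5,5.4,0,0,0, 0,11.7,7.1,0,0,0, 0,13.8,8.9,0,0,0, 0,15.9,10.7,0,0,0, 0,17.8,12.7,0,0,0]
```

```bash
python3 -m creep '[0,3.3,0,0,0,0, 0,6.6,0.1,0,0,0, 0,9.9,0.5,0,0,0, 0,13.1,1,0,0,0, 0,16.1,1.7,0,0,0, 0,19,2.6,0,0,0, 0,21.8,3.6,0,0,0, 0,24.6,4.7,0,0,0]' >/dev/null; python3 -c "from h import *;st()"; python3 -m creep '[0,2.5,1.2,0,0,0, 0,4.9,2.5,0,0,0, 0,7.3,3.9,0,0,0, 0,9.5,5.4,0,0,0, 0,11.7,7.1,0,0,0, 0,13.8,8.9,0,0,0, 0,15.9,10.7,0,0,0, 0,17.8,12.7,0,0,0]' >/dev/null; python3 - <<'E'
from h import *
st()
for s in (.04,.03):
  a=2.39+np.cumsum([s]*8);rows(2.39,a)
E
```

```text
t 16.80 a 1.991 r 55.0 z 187.6 load 1.7 radial-out -0.9 open 0.239 [ 0.2 -1.9  5.7]
t 17.80 a 2.391 r 55.1 z 187.6 load 1.6 radial-out 0.8 open 0.239 [-1.6 -0.6  6. ]
to 2.71 [0,1.5,1.6,0,0,0, 0,2.9,3.3,0,0,0, 0,4.2,5.1,0,0,0, 0,5.5,6.9,0,0,0, 0,6.7,8.7,0,0,0, 0,7.8,10.6,0,0,0, 0,8.8,12.6,0,0,0, 0,9.8,14.5,0,0,0]
to 2.63 [0,1.1,1.2,0,0,0, 0,2.2,2.5,0,0,0, 0,3.2,3.8,0,0,0, 0,4.2,5.1,0,0,0, 0,5.2,6.4,0,0,0, 0,6.1,7.8,0,0,0, 0,6.9,9.2,0,0,0, 0,7.8,10.6,0,0,0]
```

```bash
python3 -m creep '[0,1.5,1.6,0,0,0, 0,2.9,3.3,0,0,0, 0,4.2,5.1,0,0,0, 0,5.5,6.9,0,0,0, 0,6.7,8.7,0,0,0, 0,7.8,10.6,0,0,0, 0,8.8,12.6,0,0,0, 0,9.8,14.5,0,0,0]' >/dev/null; python3 - <<'E'
from h import *
st()
a=2.71+np.cumsum([.045]*8);rows(2.71,a)
E
```

```text
t 18.80 a 2.709 r 55.2 z 187.6 load 0.9 radial-out 0.0 open 0.234 [-0.8 -0.4  6.1]
to 3.07 [0,1,2.3,0,0,0, 0,1.9,4.6,0,0,0, 0,2.6,6.9,0,0,0, 0,3.3,9.3,0,0,0, 0,3.9,11.7,0,0,0, 0,4.3,14.2,0,0,0, 0,4.7,16.6,0,0,0, 0,4.9,19.1,0,0,0]
```

```bash
python3 -m creep '[0,1,2.3,0,0,0, 0,1.9,4.6,0,0,0, 0,2.6,6.9,0,0,0, 0,3.3,9.3,0,0,0, 0,3.9,11.7,0,0,0, 0,4.3,14.2,0,0,0, 0,4.7,16.6,0,0,0, 0,4.9,19.1,0,0,0]' >/dev/null; python3 - <<'E'
from h import *
st()
a=3.07+np.cumsum([.04]*8);rows(3.07,a)
E
```

```text
t 19.80 a 3.062 r 55.4 z 187.6 load 5.4 radial-out 1.8 open 0.243 [-5.5  1.2  9.4]
to 3.39 [0,0.1,2.2,0,0,0, 0,0.1,4.4,0,0,0, 0,0.1,6.6,0,0,0, 0,-0.1,8.8,0,0,0, 0,-0.3,11,0,0,0, 0,-0.6,13.2,0,0,0, 0,-1,15.3,0,0,0, 0,-1.5,17.5,0,0,0]
```

```bash
python3 -m creep '[0,0.1,2.2,0,0,0, 0,0.1,4.4,0,0,0, 0,0.1,6.6,0,0,0, 0,-0.1,8.8,0,0,0, 0,-0.3,11,0,0,0, 0,-0.6,13.2,0,0,0, 0,-1,15.3,0,0,0, 0,-1.5,17.5,0,0,0]' >/dev/null; python3 - <<'E'
from h import *
st()
a=3.39+np.cumsum([.015]*8);rows(3.39,a)
a=3.39+np.cumsum([.01]*8);rows(3.39,a)
E
```

```text
t 20.80 a 3.374 r 55.5 z 187.5 load 10.0 radial-out 1.3 open 0.234 [-9.5  3.2 10.3]
to 3.51 [0,-0.2,0.8,0,0,0, 0,-0.4,1.6,0,0,0, 0,-0.7,2.4,0,0,0, 0,-0.9,3.2,0,0,0, 0,-1.2,4,0,0,0, 0,-1.4,4.7,0,0,0, 0,-1.7,5.5,0,0,0, 0,-2,6.3,0,0,0]
to 3.47 [0,-0.1,0.5,0,0,0, 0,-0.3,1.1,0,0,0, 0,-0.4,1.6,0,0,0, 0,-0.6,2.1,0,0,0, 0,-0.7,2.6,0,0,0, 0,-0.9,3.2,0,0,0, 0,-1.1,3.7,0,0,0, 0,-1.3,4.2,0,0,0]
```

```bash
python3 -m creep '[0,-0.2,0.8,0,0,0, 0,-0.4,1.6,0,0,0, 0,-0.6,2.2,0,0,0, 0,-0.8,2.8,0,0,0, 0,-1,3.4,0,0,0, 0,-1.2,4,0,0,0, 0,-1.4,4.5,0,0,0, 0,-1.5,5,0,0,0]' >/dev/null; python3 - <<'E'
from h import *
st()
a0=3.487
a=a0+np.cumsum([.008]*8);rows(a0,a)
E
```

```text
t 21.80 a 3.466 r 55.5 z 187.6 load 10.5 radial-out 1.6 open 0.238 [-9.6  4.5 10.2]
to 3.551 [0,-0.2,0.4,0,0,0, 0,-0.3,0.8,0,0,0, 0,-0.5,1.2,0,0,0, 0,-0.6,1.6,0,0,0, 0,-0.8,2.1,0,0,0, 0,-1,2.5,0,0,0, 0,-1.1,2.9,0,0,0, 0,-1.3,3.3,0,0,0]
```

```bash
python3 -m creep '[0,-0.2,0.4,0,0,0, 0,-0.3,0.8,0,0,0, 0,-0.5,1.2,0,0,0, 0,-0.6,1.6,0,0,0, 0,-0.8,2.1,0,0,0, 0,-1,2.5,0,0,0, 0,-1.1,2.9,0,0,0, 0,-1.3,3.3,0,0,0]' >/dev/null; python3 - <<'E'
from h import *
st()
a0=3.551
a=a0+np.cumsum([.006]*8);rows(a0,a)
a=a0+np.cumsum([.008]*8);rows(a0,a)
E
```

```text
t 22.80 a 3.529 r 55.5 z 187.6 load 11.0 radial-out 2.2 open 0.239 [-9.5  5.9 10.8]
to 3.599 [0,-0.1,0.3,0,0,0, 0,-0.3,0.6,0,0,0, 0,-0.4,0.9,0,0,0, 0,-0.5,1.2,0,0,0, 0,-0.7,1.5,0,0,0, 0,-0.8,1.8,0,0,0, 0,-1,2.1,0,0,0, 0,-1.1,2.4,0,0,0]
to 3.615 [0,-0.2,0.4,0,0,0, 0,-0.4,0.8,0,0,0, 0,-0.5,1.2,0,0,0, 0,-0.7,1.6,0,0,0, 0,-0.9,2,0,0,0, 0,-1.1,2.4,0,0,0, 0,-1.3,2.8,0,0,0, 0,-1.5,3.2,0,0,0]
```

```bash
python3 -m creep '[0,-0.2,0.4,0,0,0, 0,-0.4,0.8,0,0,0, 0,-0.5,1.2,0,0,0, 0,-0.7,1.6,0,0,0, 0,-0.9,2,0,0,0, 0,-1.1,2.4,0,0,0, 0,-1.3,2.8,0,0,0, 0,-1.5,3.2,0,0,0]' >/dev/null; python3 - <<'E'
from h import *
st()
a0=3.615
a=a0+np.cumsum([.006]*8);rows(a0,a)
a=a0+np.cumsum([.01]*8);rows(a0,a)
E
```

```text
t 23.80 a 3.593 r 55.5 z 187.6 load 10.8 radial-out 2.7 open 0.240 [-8.7  6.8 10.6]
to 3.663 [0,-0.2,0.3,0,0,0, 0,-0.3,0.6,0,0,0, 0,-0.5,0.9,0,0,0, 0,-0.6,1.2,0,0,0, 0,-0.8,1.5,0,0,0, 0,-0.9,1.7,0,0,0, 0,-1.1,2,0,0,0, 0,-1.3,2.3,0,0,0]
to 3.695 [0,-0.3,0.5,0,0,0, 0,-0.5,1,0,0,0, 0,-0.8,1.5,0,0,0, 0,-1,1.9,0,0,0, 0,-1.3,2.4,0,0,0, 0,-1.6,2.9,0,0,0, 0,-1.9,3.4,0,0,0, 0,-2.2,3.8,0,0,0]
```

```bash
python3 -m creep '[0,-0.2,0.3,0,0,0, 0,-0.3,0.6,0,0,0, 0,-0.5,0.9,0,0,0, 0,-0.6,1.2,0,0,0, 0,-0.8,1.5,0,0,0, 0,-0.9,1.7,0,0,0, 0,-1.1,2,0,0,0, 0,-1.3,2.3,0,0,0]' >/dev/null; python3 - <<'E'
from h import *
st()
a0=3.663
a=a0+np.cumsum([.006]*8);rows(a0,a)
a=a0+np.cumsum([.01]*8);rows(a0,a)
E
```

```text
t 24.80 a 3.641 r 55.5 z 187.6 load 9.9 radial-out 1.5 open 0.243 [-8.2  5.7 11.1]
to 3.711 [0,-0.2,0.3,0,0,0, 0,-0.3,0.6,0,0,0, 0,-0.5,0.9,0,0,0, 0,-0.7,1.1,0,0,0, 0,-0.8,1.4,0,0,0, 0,-1,1.7,0,0,0, 0,-1.2,2,0,0,0, 0,-1.4,2.3,0,0,0]
to 3.743 [0,-0.3,0.5,0,0,0, 0,-0.6,0.9,0,0,0, 0,-0.8,1.4,0,0,0, 0,-1.1,1.9,0,0,0, 0,-1.4,2.3,0,0,0, 0,-1.7,2.8,0,0,0, 0,-2,3.3,0,0,0, 0,-2.3,3.7,0,0,0]
```

```bash
python3 -m creep '[0,-0.2,0.3,0,0,0, 0,-0.3,0.6,0,0,0, 0,-0.5,0.9,0,0,0, 0,-0.7,1.1,0,0,0, 0,-0.8,1.4,0,0,0, 0,-1,1.7,0,0,0, 0,-1.2,2,0,0,0, 0,-1.4,2.3,0,0,0]' >/dev/null; python3 - <<'E'
from h import *
st()
a0=3.711
a=a0+np.cumsum([.006]*8);rows(a0,a)
E
```

```text
t 25.80 a 3.690 r 55.4 z 187.6 load 9.8 radial-out 2.5 open 0.242 [-7.3  7.  10.3]
to 3.759 [0,-0.2,0.3,0,0,0, 0,-0.4,0.6,0,0,0, 0,-0.5,0.8,0,0,0, 0,-0.7,1.1,0,0,0, 0,-0.9,1.4,0,0,0, 0,-1.1,1.6,0,0,0, 0,-1.3,1.9,0,0,0, 0,-1.5,2.2,0,0,0]
```

```bash
python3 -m creep '[0,-0.2,0.3,0,0,0, 0,-0.4,0.6,0,0,0, 0,-0.5,0.8,0,0,0, 0,-0.7,1.1,0,0,0, 0,-0.9,1.4,0,0,0, 0,-1.1,1.6,0,0,0, 0,-1.3,1.9,0,0,0, 0,-1.5,2.2,0,0,0]' >/dev/null; python3 - <<'E'
from h import *
st()
a0=3.759
a=a0+np.cumsum([.006]*8);rows(a0,a)
E
```

```text
t 26.80 a 3.741 r 55.4 z 187.7 load 7.8 radial-out 2.2 open 0.241 [-5.4  6.1  8.8]
to 3.807 [0,-0.2,0.3,0,0,0, 0,-0.4,0.5,0,0,0, 0,-0.6,0.8,0,0,0, 0,-0.8,1.1,0,0,0, 0,-1,1.3,0,0,0, 0,-1.2,1.6,0,0,0, 0,-1.4,1.9,0,0,0, 0,-1.6,2.1,0,0,0]
```

```bash
python3 -m creep '[0,-0.2,0.3,0,0,0, 0,-0.4,0.5,0,0,0, 0,-0.6,0.8,0,0,0, 0,-0.8,1.1,0,0,0, 0,-1,1.3,0,0,0, 0,-1.2,1.6,0,0,0, 0,-1.4,1.9,0,0,0, 0,-1.6,2.1,0,0,0]' >/dev/null; python3 - <<'E'
from h import *
st()
a0=3.807
a=a0+np.cumsum([.006]*8);rows(a0,a)
a=a0+np.cumsum([.012]*8);rows(a0,a)
E
```

```text
t 27.80 a 3.801 r 55.4 z 187.7 load 0.5 radial-out 2.7 open 0.239 [1.1 2.5 7.2]
to 3.855 [0,-0.2,0.3,0,0,0, 0,-0.4,0.5,0,0,0, 0,-0.6,0.8,0,0,0, 0,-0.8,1,0,0,0, 0,-1,1.3,0,0,0, 0,-1.3,1.5,0,0,0, 0,-1.5,1.8,0,0,0, 0,-1.7,2,0,0,0]
to 3.903 [0,-0.4,0.5,0,0,0, 0,-0.8,1,0,0,0, 0,-1.3,1.5,0,0,0, 0,-1.7,2,0,0,0, 0,-2.1,2.5,0,0,0, 0,-2.6,3,0,0,0, 0,-3,3.5,0,0,0, 0,-3.5,4,0,0,0]
```

```bash
python3 -m creep '[0,-0.3,0.4,0,0,0, 0,-0.6,0.7,0,0,0, 0,-1,1.1,0,0,0, 0,-1.3,1.5,0,0,0, 0,-1.7,2,0,0,0, 0,-2.1,2.5,0,0,0, 0,-2.6,3,0,0,0, 0,-3,3.5,0,0,0]' >/dev/null; python3 - <<'E'
from h import *
st()
a0=3.891
a=a0+np.cumsum([.015,.02,.025,.03,.035,.04,.05,.05]);rows(a0,a)
E
```

```text
t 28.80 a 3.895 r 55.3 z 187.7 load -3.6 radial-out 3.1 open 0.239 [4.8 0.  5.3]
to 4.156 [0,-0.6,0.6,0,0,0, 0,-1.3,1.4,0,0,0, 0,-2.3,2.3,0,0,0, 0,-3.5,3.5,0,0,0, 0,-5,4.7,0,0,0, 0,-6.7,6.1,0,0,0, 0,-8.9,7.7,0,0,0, 0,-11.2,9.2,0,0,0]
```

```bash
python3 -m creep '[0,-0.6,0.6,0,0,0, 0,-1.3,1.4,0,0,0, 0,-2.3,2.3,0,0,0, 0,-3.5,3.5,0,0,0, 0,-5,4.7,0,0,0, 0,-6.7,6.1,0,0,0, 0,-8.9,7.7,0,0,0, 0,-11.2,9.2,0,0,0]' >/dev/null; python3 - <<'E'
from h import *
st()
a=[4.156]
for s in ([.06,.07,.08,.09,.1,.11,.12,.12],[.12]*8,[.12]*8,[.12]*8):
  b=a[-1]+np.cumsum(s);rows(a[-1],b);a=b
E
```

```text
t 29.80 a 4.160 r 55.4 z 187.8 load -3.0 radial-out 4.1 open 0.238 [ 5.1 -0.3  5.3]
to 4.906 [0,-2.9,1.7,0,0,0, 0,-6.3,3.4,0,0,0, 0,-10.4,5,0,0,0, 0,-15.1,6.5,0,0,0, 0,-20.5,7.6,0,0,0, 0,-26.5,8.2,0,0,0, 0,-33.1,8.1,0,0,0, 0,-39.6,7.3,0,0,0]
to 5.866 [0,-6.4,-1.7,0,0,0, 0,-12.5,-4.1,0,0,0, 0,-18.3,-7.2,0,0,0, 0,-23.7,-11,0,0,0, 0,-28.6,-15.4,0,0,0, 0,-33,-20.4,0,0,0, 0,-36.7,-25.8,0,0,0, 0,-39.7,-31.7,0,0,0]
to 6.826 [0,-2.3,-6.2,0,0,0, 0,-3.9,-12.6,0,0,0, 0,-4.6,-19.1,0,0,0, 0,-4.6,-25.7,0,0,0, 0,-3.8,-32.3,0,0,0, 0,-2.2,-38.7,0,0,0, 0,0.1,-44.9,0,0,0, 0,3.2,-50.7,0,0,0]
to 7.786 [0,3.7,-5.4,0,0,0, 0,8.1,-10.4,0,0,0, 0,13,-14.8,0,0,0, 0,18.4,-18.5,0,0,0, 0,24.3,-21.6,0,0,0, 0,30.4,-24,0,0,0, 0,36.8,-25.6,0,0,0, 0,43.4,-26.5,0,0,0]
```

```bash
python3 -m creep '[0,-2.9,1.7,0,0,0, 0,-6.3,3.4,0,0,0, 0,-10.4,5,0,0,0, 0,-15.1,6.5,0,0,0, 0,-20.5,7.6,0,0,0, 0,-26.5,8.2,0,0,0, 0,-33.1,8.1,0,0,0, 0,-39.6,7.3,0,0,0]' >/dev/null;  python3 -c "from h import *;st()"
```

```text
t 30.80 a 4.901 r 55.4 z 187.8 load 2.1 radial-out 3.9 open 0.242 [4.2 1.5 5.8]
```

```bash
python3 -m creep '[0,-6.4,-1.7,0,0,0, 0,-12.5,-4.1,0,0,0, 0,-18.3,-7.2,0,0,0, 0,-23.7,-11,0,0,0, 0,-28.6,-15.4,0,0,0, 0,-33,-20.4,0,0,0, 0,-36.7,-25.8,0,0,0, 0,-39.7,-31.7,0,0,0]' >/dev/null;  python3 -c "from h import *;st()"
```

```text
t 31.80 a 5.865 r 55.2 z 187.8 load 2.0 radial-out 3.3 open 0.242 [ 3.3 -2.1  5.6]
```

```bash
python3 -m creep '[0,-2.3,-6.2,0,0,0, 0,-3.9,-12.6,0,0,0, 0,-4.6,-19.1,0,0,0, 0,-4.6,-25.7,0,0,0, 0,-3.8,-32.3,0,0,0, 0,-2.2,-38.7,0,0,0, 0,0.1,-44.9,0,0,0, 0,3.2,-50.7,0,0,0]' >/dev/null;  python3 -c "from h import *;st()"
```

```text
t 32.80 a 0.545 r 55.0 z 187.6 load 2.2 radial-out 0.4 open 0.241 [ 1.7 -1.4  5.3]
```

```bash
python3 -m creep '[0,3.7,-5.4,0,0,0, 0,8.1,-10.4,0,0,0, 0,13,-14.8,0,0,0, 0,18.4,-18.5,0,0,0, 0,24.3,-21.6,0,0,0, 0,30.4,-24,0,0,0, 0,36.8,-25.6,0,0,0, 0,43.4,-26.5,0,0,0]' >/dev/null;  python3 - <<'E'
from h import *
st()
a=[7.786]
for s in ([.12]*3+[.11,.10,.09,.08,.07],[.06]*4+[.055]*4,[.05]*8):
  b=a[-1]+np.cumsum(s);rows(a[-1],b);a=b
E
```

```text
t 33.80 a 1.508 r 55.0 z 187.7 load 1.1 radial-out -3.5 open 0.244 [ 3.6 -0.8  4.9]
to 8.596 [0,6.6,-0.1,0,0,0, 0,13.2,0.7,0,0,0, 0,19.6,2.2,0,0,0, 0,25.3,4.3,0,0,0, 0,30.2,6.7,0,0,0, 0,34.4,9.2,0,0,0, 0,38,11.8,0,0,0, 0,40.9,14.3,0,0,0]
to 9.056 [0,2.4,2.3,0,0,0, 0,4.6,4.7,0,0,0, 0,6.7,7.3,0,0,0, 0,8.6,10,0,0,0, 0,10.2,12.6,0,0,0, 0,11.6,15.2,0,0,0, 0,13,17.9,0,0,0, 0,14.1,20.7,0,0,0]
to 9.456 [0,0.9,2.6,0,0,0, 0,1.7,5.2,0,0,0, 0,2.4,7.9,0,0,0, 0,2.9,10.6,0,0,0, 0,3.3,13.3,0,0,0, 0,3.6,16,0,0,0, 0,3.7,18.8,0,0,0, 0,3.7,21.5,0,0,0]
```

```bash
python3 -m creep '[0,6.6,-0.1,0,0,0, 0,13.2,0.7,0,0,0, 0,19.6,2.2,0,0,0, 0,25.3,4.3,0,0,0, 0,30.2,6.7,0,0,0, 0,34.4,9.2,0,0,0, 0,38,11.8,0,0,0, 0,40.9,14.3,0,0,0]' >/dev/null;  python3 -c "from h import *;st()"
```

```text
t 34.80 a 2.315 r 55.2 z 187.5 load 1.2 radial-out -2.8 open 0.238 [ 1.3 -2.7  5.9]
```

```bash
python3 -m creep '[0,2.4,2.3,0,0,0, 0,4.6,4.7,0,0,0, 0,6.7,7.3,0,0,0, 0,8.6,10,0,0,0, 0,10.2,12.6,0,0,0, 0,11.6,15.2,0,0,0, 0,13,17.9,0,0,0, 0,14.1,20.7,0,0,0]' >/dev/null;  python3 -c "from h import *;st()"
```

```text
t 35.80 a 2.771 r 55.3 z 187.5 load 1.6 radial-out -0.1 open 0.242 [-1.4 -0.7  7. ]
```

```bash
python3 -m creep '[0,0.9,2.6,0,0,0, 0,1.7,5.2,0,0,0, 0,2.4,7.9,0,0,0, 0,2.9,10.6,0,0,0, 0,3.3,13.3,0,0,0, 0,3.6,16,0,0,0, 0,3.7,18.8,0,0,0, 0,3.7,21.5,0,0,0]' >/dev/null;  python3 - <<'E'
from h import *
st()
a=[9.456]
for s in ([.03]*6+[.025,.02],[.01]*8,[.008]*8):
  b=a[-1]+np.cumsum(s);rows(a[-1],b);a=b
E
```

```text
t 36.80 a 3.159 r 55.5 z 187.5 load 6.5 radial-out 1.7 open 0.240 [-6.5  1.6  9.4]
to 9.681 [0,-0.1,1.6,0,0,0, 0,-0.2,3.3,0,0,0, 0,-0.4,4.9,0,0,0, 0,-0.6,6.6,0,0,0, 0,-0.9,8.2,0,0,0, 0,-1.2,9.8,0,0,0, 0,-1.5,11.2,0,0,0, 0,-1.8,12.2,0,0,0]
to 9.761 [0,-0.1,0.5,0,0,0, 0,-0.3,1.1,0,0,0, 0,-0.4,1.6,0,0,0, 0,-0.6,2.1,0,0,0, 0,-0.8,2.6,0,0,0, 0,-0.9,3.2,0,0,0, 0,-1.1,3.7,0,0,0, 0,-1.3,4.2,0,0,0]
to 9.825 [0,-0.1,0.4,0,0,0, 0,-0.3,0.8,0,0,0, 0,-0.5,1.2,0,0,0, 0,-0.6,1.7,0,0,0, 0,-0.8,2.1,0,0,0, 0,-0.9,2.5,0,0,0, 0,-1.1,2.9,0,0,0, 0,-1.3,3.3,0,0,0]
```

```bash
python3 -m creep '[0,-0.1,1.6,0,0,0, 0,-0.2,3.3,0,0,0, 0,-0.4,4.9,0,0,0, 0,-0.6,6.6,0,0,0, 0,-0.9,8.2,0,0,0, 0,-1.2,9.8,0,0,0, 0,-1.5,11.2,0,0,0, 0,-1.8,12.2,0,0,0]' >/dev/null;  python3 -c "from h import *;st()"
```

```text
t 37.80 a 3.378 r 55.5 z 187.5 load 9.6 radial-out 2.3 open 0.238 [-9.   4.2 11. ]
```

```bash
python3 -m creep '[0,-0.1,0.5,0,0,0, 0,-0.3,1.1,0,0,0, 0,-0.4,1.6,0,0,0, 0,-0.6,2.1,0,0,0, 0,-0.8,2.6,0,0,0, 0,-0.9,3.2,0,0,0, 0,-1.1,3.7,0,0,0, 0,-1.3,4.2,0,0,0]' >/dev/null;  python3 -c "from h import *;st()"
```

```text
t 38.80 a 3.455 r 55.5 z 187.5 load 10.8 radial-out 3.1 open 0.242 [-9.5  5.9 10.6]
```

```bash
python3 -m creep '[0,-0.1,0.4,0,0,0, 0,-0.3,0.8,0,0,0, 0,-0.5,1.2,0,0,0, 0,-0.6,1.7,0,0,0, 0,-0.8,2.1,0,0,0, 0,-0.9,2.5,0,0,0, 0,-1.1,2.9,0,0,0, 0,-1.3,3.3,0,0,0]' >/dev/null;  python3 - <<'E'
from h import *
st()
a=[9.825]
for s in ([.008]*8,[.007]*8,[.006]*8,[.006]*8,[.008]*4+[.01]*4):
  b=a[-1]+np.cumsum(s);rows(a[-1],b);a=b
E
```

```text
t 39.80 a 3.519 r 55.5 z 187.6 load 11.7 radial-out 1.9 open 0.241 [-10.4   5.7  10.2]
to 9.889 [0,-0.2,0.4,0,0,0, 0,-0.3,0.8,0,0,0, 0,-0.5,1.2,0,0,0, 0,-0.7,1.6,0,0,0, 0,-0.9,2,0,0,0, 0,-1.1,2.4,0,0,0, 0,-1.3,2.8,0,0,0, 0,-1.5,3.2,0,0,0]
to 9.945 [0,-0.2,0.3,0,0,0, 0,-0.3,0.7,0,0,0, 0,-0.5,1,0,0,0, 0,-0.7,1.4,0,0,0, 0,-0.9,1.7,0,0,0, 0,-1.1,2,0,0,0, 0,-1.3,2.4,0,0,0, 0,-1.5,2.7,0,0,0]
to 9.993 [0,-0.2,0.3,0,0,0, 0,-0.3,0.6,0,0,0, 0,-0.5,0.9,0,0,0, 0,-0.7,1.1,0,0,0, 0,-0.8,1.4,0,0,0, 0,-1,1.7,0,0,0, 0,-1.2,2,0,0,0, 0,-1.4,2.3,0,0,0]
to 10.041 [0,-0.2,0.3,0,0,0, 0,-0.4,0.6,0,0,0, 0,-0.5,0.8,0,0,0, 0,-0.7,1.1,0,0,0, 0,-0.9,1.4,0,0,0, 0,-1.1,1.6,0,0,0, 0,-1.3,1.9,0,0,0, 0,-1.5,2.2,0,0,0]
to 10.113 [0,-0.3,0.4,0,0,0, 0,-0.5,0.7,0,0,0, 0,-0.8,1.1,0,0,0, 0,-1,1.4,0,0,0, 0,-1.4,1.9,0,0,0, 0,-1.7,2.3,0,0,0, 0,-2.1,2.7,0,0,0, 0,-2.4,3.1,0,0,0]
```

```bash
python3 -m creep '[0,-0.2,0.4,0,0,0, 0,-0.3,0.8,0,0,0, 0,-0.5,1.2,0,0,0, 0,-0.7,1.6,0,0,0, 0,-0.9,2,0,0,0, 0,-1.1,2.4,0,0,0, 0,-1.3,2.8,0,0,0, 0,-1.5,3.2,0,0,0]' >/dev/null;  python3 -c "from h import *;st()"
```

```text
t 40.80 a 3.582 r 55.5 z 187.6 load 10.4 radial-out 1.9 open 0.239 [-8.8  5.9 11.1]
```

```bash
python3 -m creep '[0,-0.2,0.3,0,0,0, 0,-0.3,0.7,0,0,0, 0,-0.5,1,0,0,0, 0,-0.7,1.4,0,0,0, 0,-0.9,1.7,0,0,0, 0,-1.1,2,0,0,0, 0,-1.3,2.4,0,0,0, 0,-1.5,2.7,0,0,0]' >/dev/null;  python3 -c "from h import *;st()"
```

```text
t 41.80 a 3.638 r 55.4 z 187.6 load 10.1 radial-out 3.1 open 0.240 [-7.6  7.3 10.5]
```

```bash
python3 -m creep '[0,-0.2,0.3,0,0,0, 0,-0.3,0.6,0,0,0, 0,-0.5,0.9,0,0,0, 0,-0.7,1.1,0,0,0, 0,-0.8,1.4,0,0,0, 0,-1,1.7,0,0,0, 0,-1.2,2,0,0,0, 0,-1.4,2.3,0,0,0]' >/dev/null;  python3 -c "from h import *;st()"
```

```text
t 42.80 a 3.688 r 55.4 z 187.6 load 9.7 radial-out 2.9 open 0.238 [-7.   7.2 10.5]
```

```bash
python3 -m creep '[0,-0.2,0.3,0,0,0, 0,-0.4,0.6,0,0,0, 0,-0.5,0.8,0,0,0, 0,-0.7,1.1,0,0,0, 0,-0.9,1.4,0,0,0, 0,-1.1,1.6,0,0,0, 0,-1.3,1.9,0,0,0, 0,-1.5,2.2,0,0,0]' >/dev/null;  python3 -c "from h import *;st()"
```

```text
t 43.80 a 3.739 r 55.4 z 187.7 load 8.3 radial-out 3.3 open 0.240 [-5.3  7.3  9.3]
```

```bash
python3 -m creep '[0,-0.2,0.3,0,0,0, 0,-0.4,0.5,0,0,0, 0,-0.6,0.8,0,0,0, 0,-0.8,1.1,0,0,0, 0,-1,1.3,0,0,0, 0,-1.2,1.6,0,0,0, 0,-1.4,1.9,0,0,0, 0,-1.6,2.1,0,0,0]' >/dev/null; python3 - <<'E'
from h import *
st()
E
```

```text
t 44.80 a 3.798 r 55.3 z 187.7 load 0.7 radial-out 3.4 open 0.243 [1.5 3.2 7.6]
```

```bash
python3 -m creep '[0,-0.3,0.4,0,0,0, 0,-0.6,0.7,0,0,0, 0,-1,1.1,0,0,0, 0,-1.3,1.5,0,0,0, 0,-1.7,2,0,0,0, 0,-2.1,2.5,0,0,0, 0,-2.6,3,0,0,0, 0,-3,3.5,0,0,0]' >/dev/null; python3 - <<'E'
from h import *
st()
a=[3.891+2*np.pi]
for s in ([.015,.02,.025,.03,.035,.04,.05,.05],[.06,.06,.07,.07,.08,.08,.08,.08]):
  b=a[-1]+np.cumsum(s);rows(a[-1],b);a=b
E
```

```text
t 45.80 a 3.893 r 55.3 z 187.7 load -4.7 radial-out 3.1 open 0.236 [ 5.6 -0.8  5. ]
to 10.439 [0,-0.6,0.6,0,0,0, 0,-1.3,1.4,0,0,0, 0,-2.3,2.3,0,0,0, 0,-3.5,3.5,0,0,0, 0,-5,4.7,0,0,0, 0,-6.7,6.1,0,0,0, 0,-8.9,7.7,0,0,0, 0,-11.2,9.2,0,0,0]
to 11.019 [0,-2.9,1.7,0,0,0, 0,-5.8,3.1,0,0,0, 0,-9.3,4.6,0,0,0, 0,-13,5.9,0,0,0, 0,-17.2,7,0,0,0, 0,-21.6,7.8,0,0,0, 0,-25.9,8.2,0,0,0, 0,-30.3,8.3,0,0,0]
```

```bash
python3 -m creep '[0,-0.6,0.6,0,0,0, 0,-1.3,1.4,0,0,0, 0,-2.3,2.3,0,0,0, 0,-3.5,3.5,0,0,0, 0,-5,4.7,0,0,0, 0,-6.7,6.1,0,0,0, 0,-8.9,7.7,0,0,0, 0,-11.2,9.2,0,0,0]' >/dev/null;  python3 -c "from h import *;st()"
```

```text
t 46.80 a 4.158 r 55.3 z 187.8 load -2.7 radial-out 4.8 open 0.243 [5.5 0.5 5.1]
```

```bash
python3 -m creep '[0,-2.9,1.7,0,0,0, 0,-5.8,3.1,0,0,0, 0,-9.3,4.6,0,0,0, 0,-13,5.9,0,0,0, 0,-17.2,7,0,0,0, 0,-21.6,7.8,0,0,0, 0,-25.9,8.2,0,0,0, 0,-30.3,8.3,0,0,0]' >/dev/null;  python3 - <<'E'
from h import *
st()
a=[11.019]
for s in ([.06]*4+[.05,.04,.03,.03],[.03]*6+[.02]*2):
  b=a[-1]+np.cumsum(s);rows(a[-1],b);a=b
E
```

```text
t 47.80 a 4.731 r 55.3 z 187.9 load 2.8 radial-out 4.7 open 0.241 [4.6 2.8 5.6]
to 11.409 [0,-3.3,-0.2,0,0,0, 0,-6.6,-0.5,0,0,0, 0,-9.8,-1.1,0,0,0, 0,-13,-1.9,0,0,0, 0,-15.7,-2.7,0,0,0, 0,-17.7,-3.4,0,0,0, 0,-19.3,-4,0,0,0, 0,-20.8,-4.6,0,0,0]
to 11.629 [0,-1.5,-0.7,0,0,0, 0,-3,-1.4,0,0,0, 0,-4.4,-2.2,0,0,0, 0,-5.9,-3,0,0,0, 0,-7.3,-3.9,0,0,0, 0,-8.7,-4.8,0,0,0, 0,-9.6,-5.4,0,0,0, 0,-10.5,-6,0,0,0]
```

```bash
python3 -m creep '[0,-3.3,-0.2,0,0,0, 0,-6.6,-0.5,0,0,0, 0,-9.8,-1.1,0,0,0, 0,-13,-1.9,0,0,0, 0,-15.7,-2.7,0,0,0, 0,-17.7,-3.4,0,0,0, 0,-19.3,-4,0,0,0, 0,-20.8,-4.6,0,0,0]' >/dev/null;  python3 -c "from h import *;st()"
```

```text
t 48.80 a 5.123 r 55.3 z 187.8 load 1.4 radial-out 5.5 open 0.240 [ 5.6 -0.7  6. ]
```

```bash
python3 -m creep '[0,-1.5,-0.7,0,0,0, 0,-3,-1.4,0,0,0, 0,-4.4,-2.2,0,0,0, 0,-5.9,-3,0,0,0, 0,-7.3,-3.9,0,0,0, 0,-8.7,-4.8,0,0,0, 0,-9.6,-5.4,0,0,0, 0,-10.5,-6,0,0,0]' >/dev/null;  python3 - <<'E'
from h import *
st()
cv2.imwrite("pics/w20.png",ctrl.snapshot("wrist"))
a=[11.629]
for s in ([.01,.02,.02,.02,.01,.01,0,0],[-.01,-.02,-.03,-.03,-.03,-.03,-.02,0]):
  b=a[0]+np.cumsum(s);rows(a[0],b)
E
```

```text
t 49.80 a 5.335 r 55.2 z 187.9 load 6.7 radial-out 4.7 open 0.239 [7.6 3.  4.9]
to 11.719 [0,-0.4,-0.3,0,0,0, 0,-1.3,-1,0,0,0, 0,-2.2,-1.7,0,0,0, 0,-3,-2.4,0,0,0, 0,-3.4,-2.7,0,0,0, 0,-3.9,-3.1,0,0,0, 0,-3.9,-3.1,0,0,0, 0,-3.9,-3.1,0,0,0]
to 11.459 [0,0.4,0.3,0,0,0, 0,1.3,1,0,0,0, 0,2.7,1.9,0,0,0, 0,4.1,2.7,0,0,0, 0,5.5,3.6,0,0,0, 0,7,4.4,0,0,0, 0,8,4.9,0,0,0, 0,8,4.9,0,0,0]
```

View pics/w20.png

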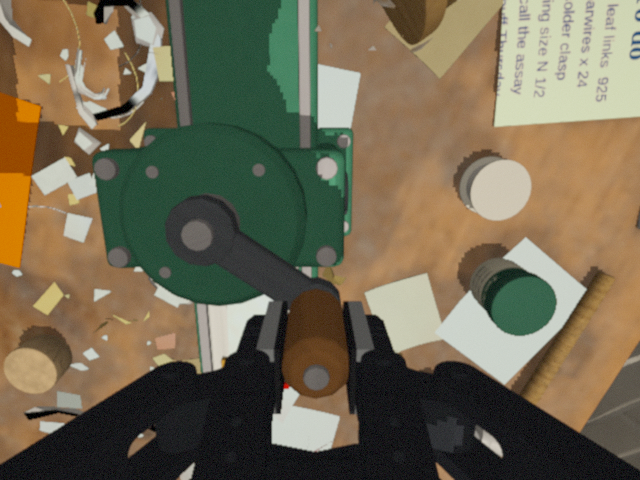

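```bash
python3 -m creep '[0,-0.4,-0.3,0,0,0, 0,-1.3,-1,0,0,0, 0,-2.2,-1.7,0,0,0, 0,-3,-2.4,0,0,0, 0,-3.4,-2.7,0,0,0, 0,-3.9,-3.1,0,0,0, 0,-3.9,-3.1,0,0,0, 0,-3.9,-3.1,0,0,0]' >/dev/null;  python3 - <<'E'
from h import *
st()
a=[11.719]
b=a[0]+np.cumsum([-.02,-.04,-.05,-.05,-.05,-.04,-.03,-.02]);rows(a[0],b)
E
```

```text
t 50.85 a 5.420 r 55.2 z 187.9 load 9.5 radial-out 5.4 open 0.242 [10.1  4.1  4.7]
to 11.419 [0,0.8,0.7,0,0,0, 0,2.5,2.1,0,0,0, 0,4.7,3.7,0,0,0, 0,7,5.3,0,0,0, 0,9.4,6.7,0,0,0, 0,11.3,7.7,0,0,0, 0,12.8,8.5,0,0,0, 0,13.8,8.9,0,0,0]
```

```bash
python3 -m creep '[0,0.8,0.7,0,0,0, 0,2.5,2.1,0,0,0, 0,4.7,3.7,0,0,0, 0,7,5.3,0,0,0, 0,9.4,6.7,0,0,0, 0,11.3,7.7,0,0,0, 0,12.8,8.5,0,0,0, 0,13.8,8.9,0,0,0]' >/dev/null;  python3 -c "from h import *;st()"
```

```text
t 51.85 a 5.133 r 55.3 z 187.8 load 0.7 radial-out 5.6 open 0.237 [ 5.5 -1.4  6.7]
```

```bash
python3 -m creep '[0,0,0,0,0,0, 0,0,0,0,0,0, 0,0,0,0,0,0, 0,0,0,0,0,0, -2,0,0,0,0,0, -15,0,0,0,0,0, -40,0,0,0,0,0, -70,0,0,0,0,0]' 0.55;  python3 -c "from h import *;st()"
```

```text
t: 52.85
ee_pos: [585.7, -6.0, 258.7]
tcp_rot: [[-0.0, -0.035, 0.999], [0.0, 0.999, 0.035], [-1.0, 0.0, -0.0]]
ft_force: [0.0, -0.2, 0.5]
opening: 0.548
t 52.85 a 5.141 r 54.8 z 258.7 load -0.2 radial-out 0.1 open 0.548 [ 0.  -0.2  0.5]
```

```bash
python3 -m creep '[-15,0,0,0,0,0, -35,-8,-5,0,0,0, -55,-20,-13,0,0,0, -75,-35,-22,0,0,0, -88,-50,-33,0,0,0, -93,-62,-42,0,0,0, -95,-70,-47,0,0,0, -95,-70,-47,0,0,0]'; python3 - <<'E'
from h import *
w=ctrl.snapshot("wrist");cv2.imwrite("pics/w30.png",w)
s=ctrl.snapshot("scene");cv2.imwrite("pics/s30.png",cv2.resize(s[210:370,230:470],None,fx=3.3,fy=3.3,interpolation=cv2.INTER_CUBIC))
c=ctrl.calibration("wrist")
for z in (0,):
  for n,u,v in []: pass
E
```

```text
t: 53.85
ee_pos: [541.0, -78.1, 351.9]
tcp_rot: [[-0.0, -0.034, 0.999], [0.0, 0.999, 0.034], [-1.0, 0.0, -0.0]]
ft_force: [0.6, -0.7, -1.7]
opening: 0.548
```

View pics/w30.png

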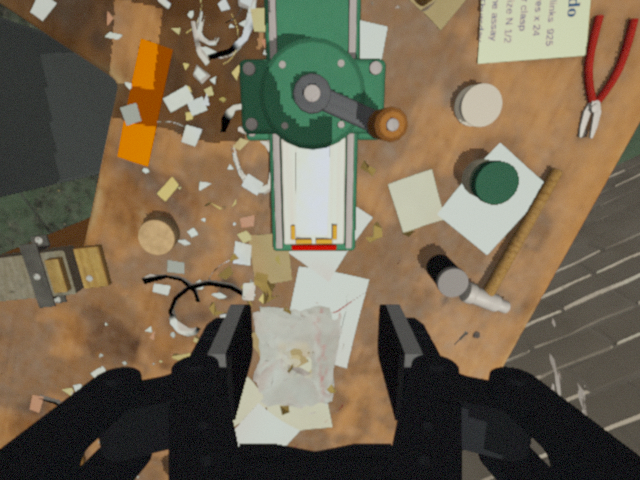

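View pics/s30.png

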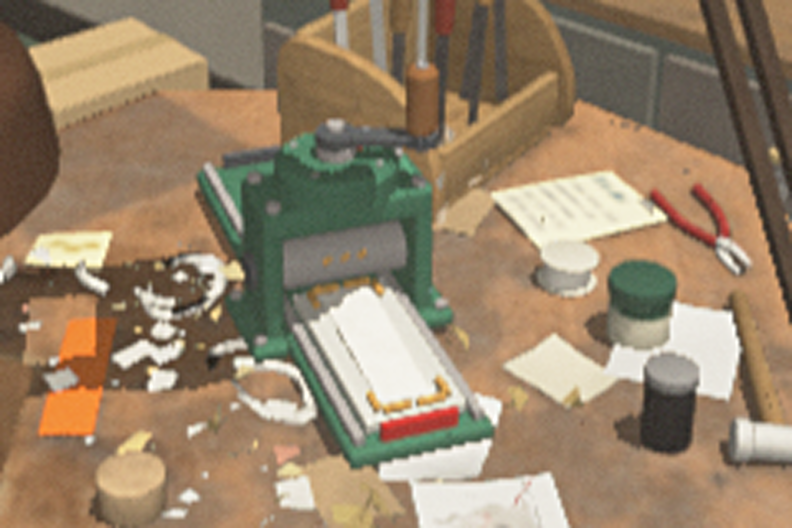

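```bash
python3 -c "
from workcell import ctrl
o=ctrl.get_obs();print(o['t'],o['ft_force']);print(ctrl.sign_off())"
```

```text
53.95 [-0.16462574 -0.24919148 -0.09931905]
the job is handed in; nothing more can be done
None
```

I laid the silver strip flat in the sled between the brass corners. Then I cranked clockwise through both heavy spots to the red end stop, let go, and handed in at t = 53.95 s.

- **Strip:** The first grasp slid up onto the strip's top face, so I opened, went lower and gripped again. After the release, the wrist picture showed the strip flat between the four lugs.
- **Heavy spots:** The load peaked at about 11 N in the first turn and 12 N in the second, so the crank lead stayed under about 0.4 rad (forced is past 0.6). I moved the hand at about 0.05 rad/s where the load lets go. There the spindle averaged about 0.3 rad/s, worked out from force readings once a second; I did not measure its peak speed.
- **End stop:** Pushing 0.09 rad further raised the load from 6.7 to 9.5 N, matching the spring with the spindle fixed at about 11.39. I eased the load down to 0.7 N before opening the gripper.
- **Last pictures:** The sled is against the red stop with the strip flat between the lugs. The jar, spool, can and cork were never touched and look undisturbed, and the gripper is clear with about 0 N on it.

No check failed or disagreed in the end.

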